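# Move the dried filter dishes from the heating plate into the desiccator

## Task

The filter dishes on the heating plate are dry and hot. Slide the slotted lifter under each dish in turn, never touching one with the gripper, and push it through a sprung flap of the desiccator, so that all the dishes there are stand upright inside, at most two to a bay, with both flaps snapped fully shut behind them. Then lay the lifter back flat on its white board as it was found, switch the heating plate off, and do not knock over the amber vial.

Things in the scene. Friction and masses are not known exactly. Their poses are not given: they have to be found in the camera images.
- hotplate: Low white heating plate, fixed; its dark flat top without a rim, 235 mm deep (x) by 270 mm wide (y), lies 60 mm above the worktop, centred over the origin (on the worktop); the dishes stand on it. In front (-x, facing the robot) a lower control ledge, 42 mm high, reaches from the top's edge at x = -118 mm to x = -165 mm.
- heater_switch (a joint): Black power rocker, 36 mm long (hotplate's x) and 18 mm wide, on the ledge's left part: 0 = on (front half, nearest the robot, up), 0.44 rad = off. Turn it off by pressing its front half down about 5 mm until it stops, 2 to 5 N; it stays where it is left.
- switch_press (a point): Where to press the rocker: on the upper face of its front half, with it; about 56 mm above the worktop when on, 50 mm when off.
- dish_1: Round aluminium drying dish, hot, 78 mm across, 70 g; may be absent. Origin: centre of its foot's underside, z up. Solid foot 38 mm across, 12 mm high; the flat pan on it has its underside 12 mm and its rim 21 mm above the origin: an open 12 mm gap all round the foot takes the lifter's blade from any side.
- dish_2: Round aluminium drying dish, hot, 78 mm across, 70 g; may be absent. Origin: centre of its foot's underside, z up. Solid foot 38 mm across, 12 mm high; the flat pan on it has its underside 12 mm and its rim 21 mm above the origin: an open 12 mm gap all round the foot takes the lifter's blade from any side.
- dish_3: Round aluminium drying dish, hot, 78 mm across, 70 g; may be absent. Origin: centre of its foot's underside, z up. Solid foot 38 mm across, 12 mm high; the flat pan on it has its underside 12 mm and its rim 21 mm above the origin: an open 12 mm gap all round the foot takes the lifter's blade from any side.
- dish_4: Round aluminium drying dish, hot, 78 mm across, 70 g; may be absent. Origin: centre of its foot's underside, z up. Solid foot 38 mm across, 12 mm high; the flat pan on it has its underside 12 mm and its rim 21 mm above the origin: an open 12 mm gap all round the foot takes the lifter's blade from any side.
- lifter: Loose steel spatula, 290 mm long, 180 g: x along it to the blade, z up. Origin: on the blade's underside, in its slot, where a seated dish's centre belongs. Blade 3 mm thick, 74 mm wide; its slot (50 mm wide, open in front, closed end at x = -27 mm) takes a dish's foot between two prongs, 12 mm wide, that end at x = +24 mm. It carries a dish by the pan, the foot hanging in the slot.
- lifter_grip (a point): Where to grip the lifter: 150 mm behind and 62 mm above its origin, mid-height of the black bar, 18 mm wide (y), 28 mm high, from x = -122 to -242 mm of the lifter. Between it and the blade (which ends at x = -47 mm) a flat shank, 20 mm wide, to x = -101 mm, then a crank up to the bar; at x = -266 mm a leg with a 70 mm wide foot goes down to z = 0, so the lifter stands level by itself.
- rest_board: White heat-proof board, 320 mm long (x), 110 mm wide (y), 8 mm thick, fixed on the worktop. Origin: centre of its underside. The lifter lies along it at the start, blade towards +x, the lifter's origin about 122 mm ahead of the board's centre.
- desiccator: Low clear cabinet, fixed, 218 mm deep (x), 200 mm wide (y), 120 mm high, with a carrying handle to 138 mm. Origin: centre of its underside; its -x side faces the robot. Two bays, centred at y = +49 and -49 mm, 94 mm wide, floors 45 mm above the worktop. Flaps hang at x = -99 mm; floors run from x = -109 mm to the back wall at x = +105 mm, so a bay takes two dishes, one behind the other.
- bay_1 (a point): Left bay (+y): point on its floor, midway across, straight below the closed flap; x points into the bay. The front opening is 90 mm wide and ends at a rail 63 mm above the floor. With a dish's centre 68 mm or more in from this point the flap swings shut clear behind it (165 mm at most). A second dish pushes the first on towards the back.
- bay_2 (a point): Right bay (-y): the same point, same sizes.
- flap_1 (a joint): Flap of the left bay, a plate 88 mm wide hinged at its top edge 60 mm above the bay floor; 0 = shut, positive = swung inward, up to 1.4 rad; it opens inward only. Its stiff plate ends 12 mm above the floor; the soft lip below that does not resist. A spring shuts it: about 0.7 N at the lower edge to start it, 1.4 N far open.
- flap_2 (a joint): Flap of the right bay, the same.
- amber_vial: Closed brown vial, 44 mm in diameter, 76 mm high, a loose bystander to the right of the heating plate. Origin: centre of its underside.

How it is judged:
By the outcome, as a careful person would: the job done as asked, in the order asked, and still so for the second after the job is handed in, with the robot touching nothing.
Of dish_1, dish_2, dish_3, dish_4 only 3 to 4 are there at a start; the rules pass over those that are not, and their reading is None.
At some moment in a run one of dish_1, dish_2, dish_3, dish_4, lifter may be knocked a few centimetres aside while the robot is not near it.
It also fails if it takes over 210 s, if anything falls off the work surface, if the arm or the gripper's body presses on something with over 40 N, if the wrist force passes 120 N, or if a joint passes its speed limit or range.

## Robot

A 6-joint arm with a two-finger parallel gripper is mounted at the origin on a cart in front of the work surface, level with it; the furniture and walls round the work are solid. World frame = base frame: x ahead of the robot, y to its left, z up, the work surface at z = 0. Lengths are in m, angles in degrees, forces in N, time in s.
With the tool pointing down it reaches from about 0.4 to 0.825 m from the base axis. Payload 7 kg.
Tool frame: the origin (TCP) lies on the centre line of the jaws, within the pads' length; the fingertips stand 19 mm ahead of it and the grasp point (between the pads) is the TCP; z points along the fingers, y is the line along which they close (so a half turn about z gives the same grasp; the last joint's range is limited). The gripper opens to 88 mm and grips with 3 to 60 N. Pads are 19 mm wide; open, the fingers measure 130 mm over their backs; the gripper's body (78 mm by 193 mm) begins 47 mm behind the grasp point.
Start: joints at [88.012, 20.546, 0.682, 0, -70.136, -16.507], TCP at [0.214, 0.64, 0.246] pointing down, gripper open.
Joint ranges: [-176.03, 176.03], [-82.01, 121.73], [-58.28, 71.71], [-173.87, 95.51], [-174.79, -0.11], [-173.66, 173.66]. Speed limits (degrees/s): [136.94, 136.94, 172.46, 180, 180, 180].

## Interface

Orientations are given as [roll, pitch, yaw] about the fixed x, y, z axes, in that order (R = Rz(yaw) Ry(pitch) Rx(roll)).
In Python, from plant import * gives the robot as it stands. The module is installed in compiled form; this text tells all that it offers.
- The arm moves only by the tool play_rows, never from a script. Its argument "deltas" is a list of rows, each a list of 6 numbers: the shift along the world's x, y, z scaled (see below), then the turn, a rotation vector about the world's x, y, z scaled (see below). A call has 1 to 10 rows; each row shifts and turns the commanded pose from where the row before left it; what a row does not reach is not made up. The controller multiplies each number of a shift by 800 mm and each number of a turn by 180 degrees. A row lasts 1/10 s, in which the tool goes at most 50 mm and 8.59 degrees, less where a joint would pass 70% of its speed; a pose out of reach is approached as far as the arm can. A call with a number of a shift or a turn outside -1 to 1 is refused whole. A call with a gripper value outside its range is refused whole. "gripper" is the gripper command: -1 is shut, 1 is fully open, values between are in proportion, set as the call begins (left out, the last holds). The fingers move at their own pace and stop on an object; the grip force is fixed at half the most. Time passes only in rows, so rows that do not move let the fingers close. It gives the time, the measured TCP pose, the force, the opening and the grip force at its end, in the units of the state.
- get_obs(): the state, without advancing time (a new reading comes with each control period).
- snapshot(name): name is "scene" or "top" or "wrist"; returns (picture, depth): 480x640x3 uint8, blue, green, red; 480x640 float32, m along the optical axis (not along the pixel's ray), 0 where there is no reading.
- camera_model(name): a dict with "fx", "fy", "cx", "cy" (pixels), "world_to_cam" (4x4, takes a point from world to camera coordinates). Camera axes: x right, y down, z forward; pixel columns grow to the right and rows downward; lengths in m; the calibration is good to about 2 mm. A picture is of the moment at which its call begins: read the wrist's pose just before it. camera_model takes no time and is no camera call; for the wrist camera it gives the pose at the moment of the call.
- close_job(): hands the job in; it is judged then, once.
The state is a dict: "clock": time; "joint_pos": joint angles; "qvel": joint speeds; "tau": joint torques, N m; "tool_pos": TCP position; "orientation": TCP orientation; "force": force on the tool from outside, world axes, zero at the start; "moment": the same for the moment, N m; "opening": finger opening in m; "gripper_force": force on a finger pad.
Only numpy, scipy, OpenCV 4.12 (cv2) and the standard library are available. Lean on these libraries where they do the work, as an engineer would, in place of code of your own. Each camera call takes 0.05 s, during which the arm holds its last target. There are 200 camera calls.

## Working session

There is one attempt and no reset: what is moved stays moved. The work goes in short steps, Python scripts to look and compute and a tool call to move; the robot and the scene stay as the last step left them, time stands still between calls to the robot, and variables do not carry over. Pictures are saved under pics/ and viewed, at most 14 in all, crops included, and the job is handed in when it is done.

Besides the shell and the picture viewer there is one more tool, called after ">>>" as name([rows], argument=value, ...), one row to a line, values as JSON. play_rows: Moves the arm, as the interface text tells. Its arguments: {"type":"object","properties":{"deltas":{"type":"array","items":{"type":"array","items":{"type":"number","minimum":-1,"maximum":1}}},"gripper":{"type":"number"}},"required":["deltas"]}

```bash
mkdir -p pics; python3 - <<'E'
from plant import *
import cv2,numpy as np
o=get_obs();print(o)
for n in("scene","top"):
    p,d=snapshot(n);cv2.imwrite(f"pics/{n}0.png",p);np.save(f"{n}0.npy",d)
    c=camera_model(n);print(n,c["fx"],c["fy"],c["cx"],c["cy"],np.round(c["world_to_cam"],4).tolist())
E
```

```text
{'clock': 0.0, 'joint_pos': array([ 8.80116660e+01,  2.05898495e+01,  6.34344717e-01, -1.85651794e-02,
       -7.01355522e+01, -1.65079390e+01]), 'qvel': array([-0.0535691 , -0.01034989,  0.03828547,  0.04584417,  0.06607854,
       -0.06722876]), 'tau': array([-9.36232118e-05, -5.82706690e+01,  2.93049252e+01,  6.99691057e+00,
        7.10588458e-03, -1.45639988e-04]), 'tool_pos': array([0.21401449, 0.63970057, 0.24464978]), 'orientation': array([ 1.79907737e+02, -9.14274412e-03, -1.85025879e+01]), 'force': array([ 0.72821541, -0.7559611 , -0.57638591]), 'moment': array([-0.01469971,  0.07127819,  0.02765904]), 'gripper_force': 0.0, 'opening': 0.08748718090405899}
scene 525.6134110162482 525.6134110162482 313.2597776865208 236.05485163262733 [[0.5706, -0.8212, 0.0044, -0.4457], [-0.575, -0.4034, -0.7118, 0.3363], [0.5863, 0.4036, -0.7024, 1.1141], [0.0, 0.0, 0.0, 1.0]]
top 540.7865141524798 540.7865141524798 317.2735722486081 235.66589706404395 [[0.0604, -0.9982, 0.0048, -0.1577], [-0.9738, -0.06, -0.2192, 0.5545], [0.2191, 0.0086, -0.9757, 1.4244], [0.0, 0.0, 0.0, 1.0]]
```

View pics/top0.png

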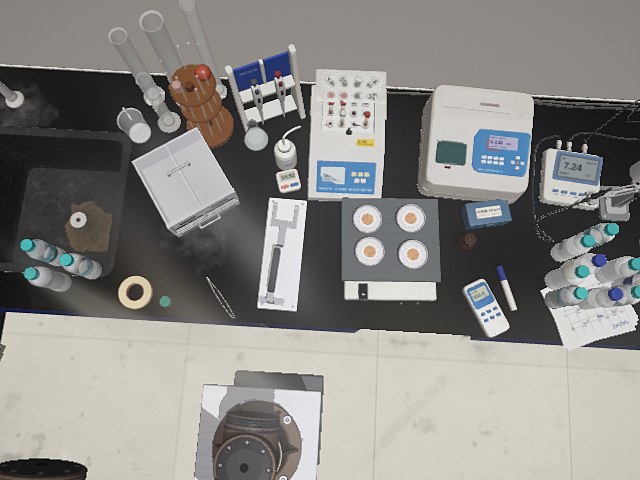

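View pics/scene0.png

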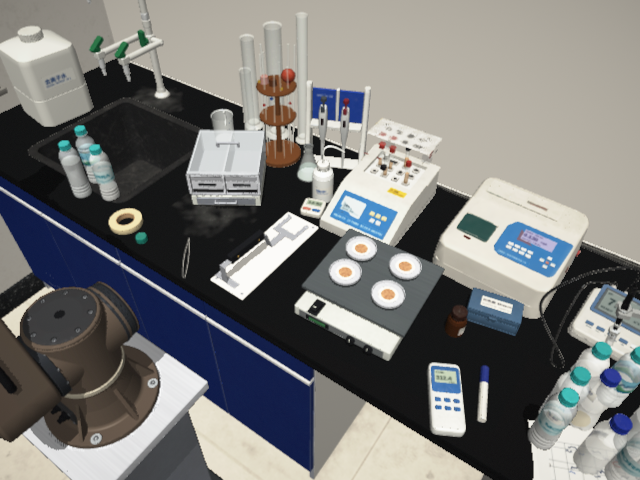

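The top view shows four dishes at (368,218), (410,218), (369,251), (413,254), the lifter on its board at about (280,253), the desiccator around (187,182), the rocker at (362,291) and the vial at (468,240). The scene view agrees.

```bash
cat > h.py <<'E'
import cv2,numpy as np
from plant import *
def ray(c,uv,z):
    uv=np.atleast_2d(np.asarray(uv,float));W=np.asarray(c["world_to_cam"]);R=W[:3,:3];o=-R.T@W[:3,3]
    d=np.c_[(uv[:,0]-c["cx"])/c["fx"],(uv[:,1]-c["cy"])/c["fy"],np.ones(len(uv))]@R
    return o+d*((z-o[2])/d[:,2])[:,None]
def cloud(c,d):
    v,u=np.mgrid[:480,:640];P=np.stack([(u-c["cx"])/c["fx"]*d,(v-c["cy"])/c["fy"]*d,d],-1)
    W=np.asarray(c["world_to_cam"]);return (P-W[:3,3])@W[:3,:3]
def proj(c,p):
    W=np.asarray(c["world_to_cam"]);q=np.atleast_2d(p)@W[:3,:3].T+W[:3,3]
    return np.c_[q[:,0]/q[:,2]*c["fx"]+c["cx"],q[:,1]/q[:,2]*c["fy"]+c["cy"]]
def rect(P):
    (c,s,a)=cv2.minAreaRect(np.float32(P*1000));return np.round(c,1),np.round(s,1),round(a,2)
E
python3 - <<'E'
from h import *
for n in("top","scene"):
    p=cv2.imread(f"pics/{n}0.png");d=np.load(f"{n}0.npy");c=camera_model(n);X=cloud(c,d);h=cv2.cvtColor(p,cv2.COLOR_BGR2HSV)
    # papers: orange
    m=((h[...,0]>5)&(h[...,0]<25)&(h[...,1]>40)&(h[...,2]>150)&(d>0)).astype(np.uint8)
    m[(X[...,2]<.05)|(X[...,2]>.11)]=0
    k,l,s,ce=cv2.connectedComponentsWithStats(m)
    for i in range(1,k):
        if s[i,4]>30: z=np.median(X[l==i][:,2]);print(n,"paper",ce[i],s[i,4],z,ray(c,ce[i],.074),)
    z=X[...,2]
    if n=="top":
        # plate top
        m=(abs(z-.06)<.006)&(h[...,2]<130)&(X[...,1]<.05)&(X[...,1]>-.45)
        k,l,s,ce=cv2.connectedComponentsWithStats(m.astype(np.uint8));i=1+np.argmax(s[1:,4]);q=l==i
        print("plate",s[i],np.median(z[q]),rect(ray(c,np.argwhere(q)[:,::-1],.06)[:,:2]))
        m=(z<.02)&(z>-.01)&(h[...,2]>170)&(h[...,1]<50)
        k,l,s,ce=cv2.connectedComponentsWithStats(m.astype(np.uint8));
        q=l==l[300,262] if l[300,262] else l==l[300,270];i=l[q][0]
        print("board",s[i],np.median(z[q]),rect(ray(c,np.argwhere(q)[:,::-1],.008)[:,:2]))
        m=(abs(z-.12)<.01)&(np.arange(640)<245)&(np.arange(640)>120)&(np.arange(480)[:,None]>120)
        k,l,s,ce=cv2.connectedComponentsWithStats(m.astype(np.uint8));i=1+np.argmax(s[1:,4]);q=l==i
        print("desic",s[i],np.median(z[q]),rect(ray(c,np.argwhere(q)[:,::-1],.12)[:,:2]))
    m=(z>.055)&(z<.09)&(h[...,2]<110)&(X[...,1]>.02)&(X[...,1]<.2)&(X[...,0]>.3)
    k,l,s,ce=cv2.connectedComponentsWithStats(m.astype(np.uint8));i=1+np.argmax(s[1:,4]);q=l==i
    print("bar",s[i],np.median(z[q]),rect(X[q][:,:2]))
    m=(h[...,2]<60)&(X[...,1]>-.2)&(X[...,1]<0)&(z>.045)&(z<.058);
    print("rocker",rect(X[m][:,:2]),np.median(z[m]),m.sum())
    m=(h[...,0]<15)&(h[...,2]<130)&(h[...,1]>80)&(X[...,1]<-.2)&(X[...,1]>-.5)&(z>.065)&(z<.09)
    print("vial",X[m].mean(0),m.sum())
E
```

```text
top paper [364.95652174 142.40217391] 92 0.10516328642283979 [[ 0.83936468 -0.24238104  0.074     ]]
top paper [367.07692308 218.67307692] 104 0.07612536176288437 [[ 0.61654553 -0.25736882  0.074     ]]
top paper [410.44761905 217.92380952] 105 0.07557383339937979 [[ 0.62601614 -0.3762976   0.074     ]]
top paper [369.31775701 251.        ] 107 0.07645298512140379 [[ 0.5265612  -0.26706788  0.074     ]]
top paper [412.5412844  254.03669725] 109 0.07599752720515668 [[ 0.52537075 -0.38424597  0.074     ]]
plate [ 342  197   95   85 4741] 0.05920807864038003 (array([ 567.8, -323. ]), array([234.7, 263. ]), 2.76)
board [ 257  198   50  113 3727] 0.007788446700728602 (array([520.2, -27.4]), array([109. , 318.6]), 88.43)
desic [ 132  127  104  102 5644] 0.11981384322521074 (array([692.6, 248.1]), array([220.5, 202.6]), 33.84)
bar [211 199  17   9  24] 0.07624105558128502 (array([635.7, 152.3]), array([ 4.2, 48.7]), 37.59)
rocker (array([0., 0.]), array([0., 0.]), 0.0) nan 0
vial [nan nan nan] 0
scene paper [395.98148148 192.33333333] 54 0.10628500786885303 [[ 0.86485106 -0.22477442  0.074     ]]
scene paper [361.01086957 248.02173913] 92 0.07787871810234115 [[ 0.62123469 -0.2570284   0.074     ]]
scene paper [404.91262136 265.82524272] 103 0.07774984207229943 [[ 0.63086709 -0.37587298  0.074     ]]
scene paper [345.         271.61682243] 107 0.0773298766368046 [[ 0.53119266 -0.26637506  0.074     ]]
scene paper [387.61983471 293.84297521] 121 0.07700544117011168 [[ 0.52984192 -0.38400849  0.074     ]]
bar [260 154   5  36  64] 0.07199554754020523 (array([731.4, 151.5]), array([166.7,   2.6]), 34.67)
rocker (array([176.3, -96.9]), array([ 53.4, 574.7]), 74.41) 0.05255918130915764 166
vial [nan nan nan] 0
  return _methods._mean(a, axis=axis, dtype=dtype,
  ret = ret.dtype.type(ret / rcount)
<stdin>:29: RuntimeWarning: Mean of empty slice.
  ret = um.true_divide(
```

>>> play_rows([
  [0.0174, -0.0418, 0.002, 0, 0, -0.0453],
  [0.0174, -0.0418, 0.002, 0, 0, -0.0453],
  [0.0174, -0.0418, 0.002, 0, 0, -0.0453],
  [0.0174, -0.0418, 0.002, 0, 0, -0.0453],
  [0.0174, -0.0418, 0.002, 0, 0, -0.0453],
  [0.0174, -0.0418, 0.002, 0, 0, -0.0453],
  [0.0174, -0.0418, 0.002, 0, 0, -0.0453],
  [0.0174, -0.0418, 0.002, 0, 0, -0.0453],
  [0.0174, -0.0418, 0.002, 0, 0, -0.0453],
  [0.0174, -0.0418, 0.002, 0, 0, -0.0453],
], gripper=1)

```text
clock: 1.1
tool_pos: [0.3535, 0.3041, 0.2615]
orientation: [180.0, -0.0, -100.4]
force: [-0.1, 0.5, -0.5]
opening: 0.0878
gripper_force: 0.0
```

>>> play_rows([
  [0.0174, -0.0418, 0.002, 0, 0, -0.0453],
  [0.0174, -0.0418, 0.002, 0, 0, -0.0453],
  [0.0174, -0.0418, 0.002, 0, 0, -0.0453],
  [0.0174, -0.0418, 0.002, 0, 0, -0.0453],
  [0.0174, -0.0418, 0.002, 0, 0, -0.0453],
  [0.0174, -0.0418, 0.002, 0, 0, -0.0453],
  [0.0174, -0.0418, 0.002, 0, 0, -0.0453],
  [0.0174, -0.0418, 0.002, 0, 0, -0.0453],
  [0.0174, -0.0418, 0.002, 0, 0, -0.0453],
  [0.0174, -0.0418, 0.002, 0, 0, -0.0453],
])

```text
clock: 2.1
tool_pos: [0.4927, -0.0302, 0.2775]
orientation: [180.0, -0.0, 178.1]
force: [0.7, 0.6, -0.3]
opening: 0.0876
gripper_force: 0.0
```

```bash
python3 - <<'E'
from h import *
o=get_obs();print(o["joint_pos"],o["tool_pos"],o["orientation"])
c=camera_model("wrist");p,d=snapshot("wrist");cv2.imwrite("pics/w1.png",p);np.savez("w1.npz",d=d,**c)
W=np.asarray(c["world_to_cam"]);print(-W[:3,:3].T@W[:3,3],W[:3,:3].round(3).tolist(),c["fx"])
E
```

```text
[ 1.93487496e+01  2.00643943e+00 -1.86375359e+01 -1.19480255e-02
 -6.93619339e+01 -1.11256584e+02] [ 0.49267745 -0.03020327  0.27750593] [ 1.79991722e+02 -9.56109441e-03  1.78087954e+02]
[ 0.41254631 -0.028053    0.41662139] [[0.034, 0.999, 0.0], [0.955, -0.032, 0.294], [0.294, -0.01, -0.956]] 374.84969489595005
```

View pics/w1.png

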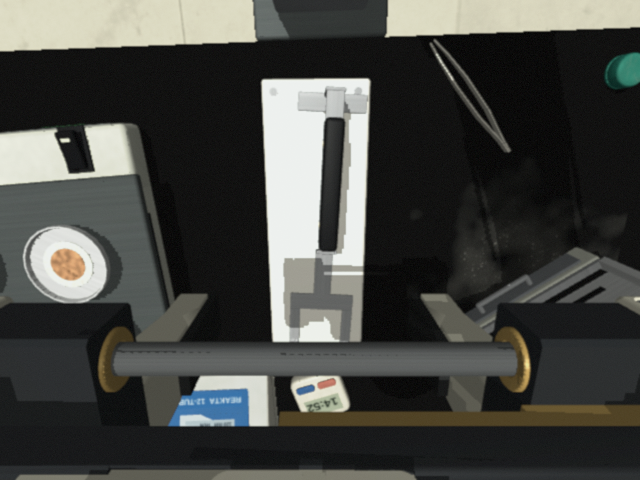

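The wrist view shows the lifter on its board: bar from (336,118) to (327,250), leg foot at (333,100), blade at (320,310). The rocker is at (75,150), and one dish is at (67,263).

```bash
python3 - <<'E'
from h import *
z=np.load("w1.npz");c={k:z[k] for k in z.files};d=c.pop("d");p=cv2.imread("pics/w1.png");X=cloud(c,d);h=cv2.cvtColor(p,cv2.COLOR_BGR2HSV)
roi=np.zeros((480,640),bool);roi[112:256,312:350]=1
m=roi&(h[...,2]<70);
k,l,s,ce=cv2.connectedComponentsWithStats(m.astype(np.uint8));i=1+np.argmax(s[1:,4]);q=l==i
print("bar depth z",np.percentile(X[q][:,2],[10,50,90]),s[i])
# top face only, using depth height
q&=abs(X[...,2]-np.percentile(X[q][:,2],80))<.006
print("bar top pts",q.sum(),rect(X[q][:,:2]),rect(ray(c,np.argwhere(q)[:,::-1],.084)[:,:2]))
print("crop depth slices")
for r in (105,130,180,240,265,285,300,330): print(r,[(u,*np.round(X[r,u]*1000,0)) for u in (300,320,333,345)])
# rocker
m=np.zeros((480,640),bool);m[120:176,50:100]=1;m&=h[...,2]<70
print("rocker",rect(X[m][:,:2]),np.percentile(X[m][:,2],[5,50,95]),rect(ray(c,np.argwhere(m)[:,::-1],.051)[:,:2]))
E
```

```text
bar depth z [0.08236704 0.08363882 0.08469689] [ 319  118   26  133 2479]
bar top pts 2472 (array([460. , -14.5]), array([ 16.9, 117.1]), 85.49) (array([459.9, -14.7]), array([ 16.7, 116.7]), 85.53)
crop depth slices
105 [(300, np.float64(386.0), np.float64(-41.0), np.float64(11.0)), (320, np.float64(387.0), np.float64(-21.0), np.float64(12.0)), (333, np.float64(391.0), np.float64(-10.0), np.float64(67.0)), (345, np.float64(387.0), np.float64(5.0), np.float64(12.0))]
130 [(300, np.float64(410.0), np.float64(-42.0), np.float64(10.0)), (320, np.float64(411.0), np.float64(-21.0), np.float64(9.0)), (333, np.float64(411.0), np.float64(-12.0), np.float64(83.0)), (345, np.float64(412.0), np.float64(5.0), np.float64(8.0))]
180 [(300, np.float64(462.0), np.float64(-45.0), np.float64(6.0)), (320, np.float64(462.0), np.float64(-23.0), np.float64(9.0)), (333, np.float64(454.0), np.float64(-12.0), np.float64(83.0)), (345, np.float64(463.0), np.float64(4.0), np.float64(8.0))]
240 [(300, np.float64(529.0), np.float64(-47.0), np.float64(8.0)), (320, np.float64(508.0), np.float64(-25.0), np.float64(8
[... 595 characters left out ...]
0), np.float64(3.0), np.float64(7.0))]
300 [(300, np.float64(601.0), np.float64(-51.0), np.float64(12.0)), (320, np.float64(602.0), np.float64(-27.0), np.float64(12.0)), (333, np.float64(603.0), np.float64(-12.0), np.float64(11.0)), (345, np.float64(604.0), np.float64(3.0), np.float64(11.0))]
330 [(300, np.float64(643.0), np.float64(-52.0), np.float64(9.0)), (320, np.float64(644.0), np.float64(-28.0), np.float64(8.0)), (333, np.float64(645.0), np.float64(-12.0), np.float64(8.0)), (345, np.float64(644.0), np.float64(2.0), np.float64(10.0))]
rocker (array([ 420.7, -168. ]), array([279.2,  49.6]), 87.93) [-0.00045545  0.04701721  0.05579786] (array([ 418.1, -249.9]), array([46.5, 47.3]), 88.07)
```

```bash
python3 - <<'E'
from h import *
# vial, refined from top; desiccator check from scene/top
p=cv2.imread("pics/top0.png");d=np.load("top0.npy");c=camera_model("top");X=cloud(c,d);h=cv2.cvtColor(p,cv2.COLOR_BGR2HSV)
print("vial",X[236:246,463:474].reshape(-1,3)[::25].round(3).tolist())
a=X[...,2]; m=(a>.11)&(a<.127);m[:,:125]=0;m[:,245:]=0;m[:125]=0
print(rect(X[m][:,:2]))
p=p[110:310,120:320];cv2.imwrite("pics/topc.png",cv2.resize(p,(600,600),interpolation=cv2.INTER_CUBIC))
E
```

```text
vial [[0.588, -0.525, 0.057], [0.579, -0.529, 0.075], [0.573, -0.537, 0.075], [0.569, -0.546, 0.072], [0.565, -0.53, 0.049]]
(array([693. , 250.2]), array([223.9, 203.1]), 34.53)
```

View pics/topc.png

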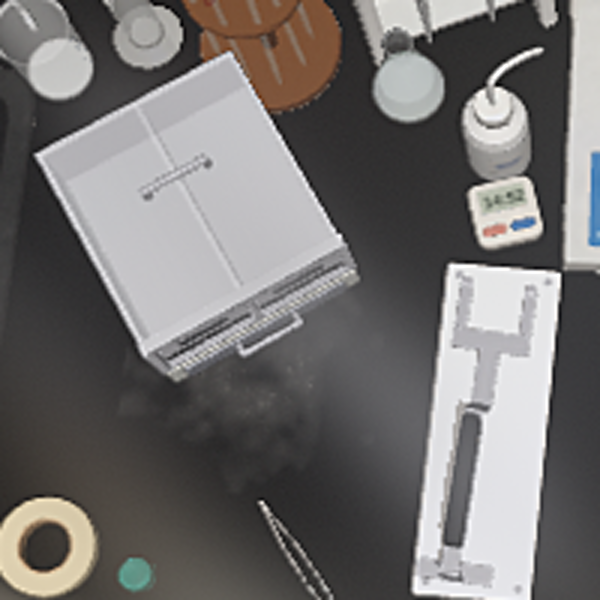

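>>> play_rows([
  [-0.0005, 0.0164, -0.01, 0, 0, -0.0144],
  [0, 0, -0.035, 0, 0, 0],
  [0, 0, -0.04, 0, 0, 0],
  [0, 0, -0.045, 0, 0, 0],
  [0, 0, -0.045, 0, 0, 0],
  [0, 0, -0.04, 0, 0, 0],
  [0, 0, -0.025, 0, 0, 0],
  [0, 0, -0.0194, 0, 0, 0],
  [0, 0, 0, 0, 0, 0],
])

```text
clock: 3.05
tool_pos: [0.4904, -0.016, 0.0679]
orientation: [-179.9, -0.3, 175.8]
force: [0.3, 0.7, 0.2]
opening: 0.0877
gripper_force: 0.0
```

```bash
python3 - <<'E'
from h import *
p=cv2.imread("pics/top0.png");d=np.load("top0.npy");c=camera_model("top");X=cloud(c,d)
print("front handle",[(u,v,*np.round(X[v,u]*1000)) for v in (214,218,220,222,224,226,228) for u in (202,210,218)])
s=cv2.imread("pics/scene0.png")[120:215,180:275];cv2.imwrite("pics/sc.png",cv2.resize(s,(570,570),interpolation=cv2.INTER_CUBIC))
o=get_obs();print(o["tool_pos"],o["orientation"],o["joint_pos"])
E
```

```text
front handle [(202, 214, np.float64(605.0), np.float64(199.0), np.float64(60.0)), (210, 214, np.float64(611.0), np.float64(181.0), np.float64(43.0)), (218, 214, np.float64(617.0), np.float64(162.0), np.float64(27.0)), (202, 218, np.float64(597.0), np.float64(201.0), np.float64(48.0)), (210, 218, np.float64(605.0), np.float64(185.0), np.float64(20.0)), (218, 218, np.float64(606.0), np.float64(161.0), np.float64(24.0)), (202, 220, np.float64(594.0), np.float64(203.0), np.float64(37.0)), (210, 220, np.float64(601.0), np.float64(186.0), np.float64(12.0)), (218, 220, np.float64(605.0), np.float64(165.0), np.float64(2.0)), (202, 222, np.float64(590.0), np.float64(204.0), np.float64(27.0)), (210, 222, np.float64(591.0), np.float64(181.0), np.float64(29.0)), (218, 222, np.float64(599.0), np.float64(164.0), np.float64(2.0)), (202, 224, np.float64(588.0), np.float64(207.0), np.float64(13.0)), (210, 224, np.float64(594.0), np.float64(188.0), np.float64(-6.0)), (218, 224, np.float64(593.0), np.float64(163.0), np.float64(5.0)), (202, 226, np.float64(579.0), np.float64(203.0), np.float64(26.0)), (210, 226, np.float64(586.0), np.float64(186.0), np.float64(4.0)), (218, 226, np.float64(588.0), np.float64(164.0), np.float64(-1.0)), (202, 228, np.float64(579.0), np.float64(208.0), np.float64(2.0)), (210, 228, np.float64(582.0), np.float64(187.0), np.float64(-5.0)), (218, 228, np.float64(581.0), np.float64(162.0), np.float64(5.0))]
[ 0.4904432  -0.01604902  0.06790089] [-179.90465221   -0.25214789  175.81568509] [ 2.11169796e+01  1.47849556e+01 -3.48956623e+01 -3.31389147e-02
 -4.05880964e+01 -1.15275868e+02]
```

View pics/sc.png

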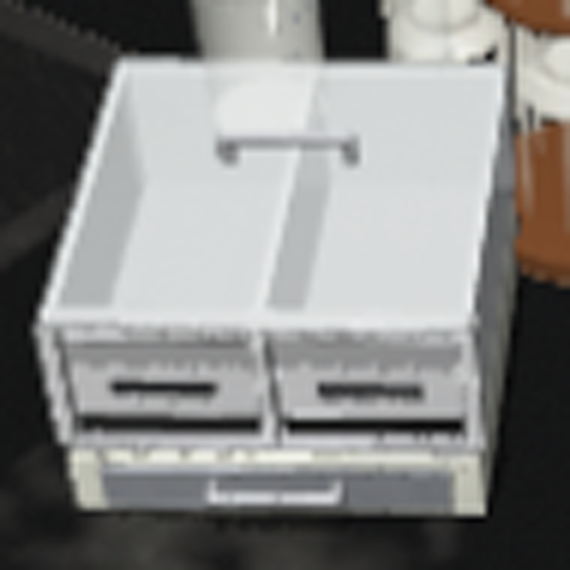

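The desiccator's front shows both flaps shut, with a low drawer handle (z ≈ 27 mm) below the bays that is not in the way.

>>> play_rows([
  [0, 0, 0, 0, 0, 0],
  [0, 0, 0, 0, 0, 0],
  [0, 0, 0, 0, 0, 0],
  [0, 0, 0, 0, 0, 0],
  [0, 0, 0, 0, 0, 0],
  [0, 0, 0, 0, 0, 0],
  [0, 0, 0, 0, 0, 0],
  [0, 0, 0, 0, 0, 0],
], gripper=-1)

```text
clock: 3.85
tool_pos: [0.4921, -0.0156, 0.07]
orientation: [-180.0, -0.0, 175.8]
force: [-0.2, -0.6, -1.0]
opening: 0.0288
gripper_force: 0.0
```

>>> play_rows([
  [0, 0, 0.01, 0, 0, 0],
  [0, 0, 0.03, 0, 0, 0],
  [0, 0, 0.04, 0, 0, 0],
  [0, 0, 0.04, 0, 0, 0],
  [0, 0, 0.03, 0, 0, 0],
  [0, 0, 0.01, 0, 0, 0],
  [0, 0, 0, 0, 0, 0],
  [0, 0, 0, 0, 0, 0],
])

```text
clock: 4.65
tool_pos: [0.4913, -0.0157, 0.1969]
orientation: [-180.0, -0.1, 175.8]
force: [-0.1, -0.6, -3.2]
opening: 0.0177
gripper_force: 30.0
```

```bash
python3 - <<'E'
from h import *
o=get_obs();print(o["tool_pos"],o["orientation"],o["force"],o["moment"])
c=camera_model("wrist");p,d=snapshot("wrist");cv2.imwrite("pics/w2.png",p);np.savez("w2.npz",d=d,**c)
p2,d2=snapshot("top");cv2.imwrite("pics/top2.png",p2);np.save("top2.npy",d2)
cv2.imwrite("pics/w2b.png",np.hstack([p[:,200:440],cv2.resize(p2[160:320,230:470],(720,480),interpolation=cv2.INTER_CUBIC)[:,:560]]))
E
```

```text
[ 0.49131247 -0.01568126  0.19694754] [-1.79991590e+02 -9.52063871e-02  1.75812227e+02] [-0.12778433 -0.61252591 -3.20315399] [ 0.05902314 -0.15065881 -0.02830331]
```

View pics/w2b.png

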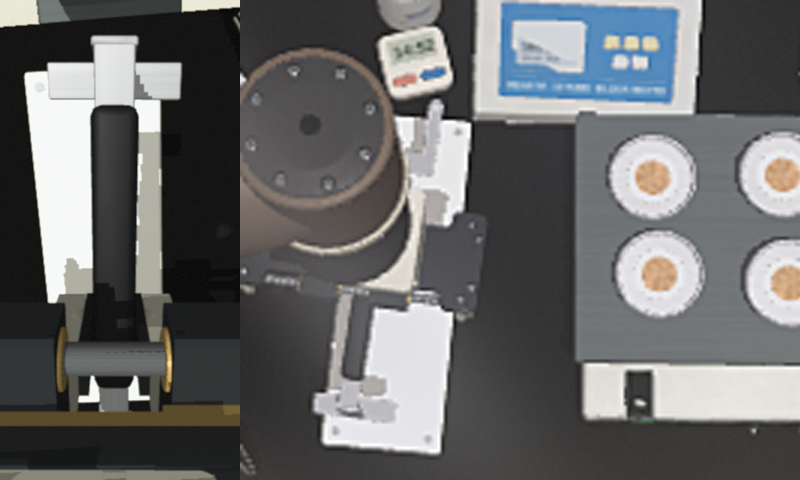

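The lifter is lifted level in the gripper. I'll check how the bar sits relative to the TCP.

```bash
cat > lift.py <<'E'
from h import *
def lifter():
    "lifter pose in the tool frame from wrist view: bar + leg foot"
    o=get_obs();c=camera_model("wrist");p,d=snapshot("wrist");return analyse(o,c,p,d)
def analyse(o,c,p,d):
    X=cloud(c,d);t=np.asarray(o["tool_pos"]);yaw=np.radians(o["orientation"][2]+180);ux=np.array([np.cos(yaw),np.sin(yaw),0]);uy=np.array([-ux[1],ux[0],0])
    L=np.stack([(X-t)@ux,(X-t)@uy,X[...,2]-t[2]],-1)
    h=cv2.cvtColor(p,cv2.COLOR_BGR2HSV)
    b=(h[...,2]<75)&(L[...,0]<-.03)&(L[...,0]>-.11)&(abs(L[...,1])<.02)&(L[...,2]>-.01)&(L[...,2]<.03)
    q=L[b];k=np.polyfit(q[:,0],q[:,1],1)
    f=(h[...,2]>100)&(abs(L[...,0]+.116)<.03)&(abs(L[...,1])<.05)&(L[...,2]<-.04)&(L[...,2]>-.075)
    print("bar top z",np.median(q[:,2]),"slope dz/dx",np.polyfit(q[:,0],q[:,2],1)[0],"rel yaw deg",np.degrees(np.arctan(k[0])),"y at tcp",k[1],"back end",np.percentile(q[:,0],1))
    if f.sum()>20: print("foot top",f.sum(),np.median(L[f],0),np.ptp(L[f],0))
E
python3 - <<'E'
from lift import *
z=np.load("w2.npz");c={k:z[k] for k in z.files};d=c.pop("d");p=cv2.imread("pics/w2.png")
analyse(dict(tool_pos=[.49131,-.01568,.19695],orientation=[180,0,175.81]),c,p,d)
E
```

```text
bar top z -0.0016373918162528311 slope dz/dx 0.00485949809214748 rel yaw deg -0.09872092873142543 y at tcp -0.0004746811958195477 back end -0.0883456376728448
foot top 2629 [-0.10583075 -0.01139797 -0.07422636] [0.01761591 0.06961626 0.00321199]
```

```bash
python3 - <<'E'
from h import *
z=np.load("w1.npz");c={k:z[k] for k in z.files};d=c.pop("d");p=cv2.imread("pics/w1.png");h=cv2.cvtColor(p,cv2.COLOR_BGR2HSV);X=cloud(c,d)
m=(h[...,0]>5)&(h[...,0]<25)&(h[...,1]>40)&(h[...,2]>120);m[:230]=0;m[290:]=0;m[:,110:]=0
ce=np.argwhere(m)[:,::-1].mean(0);print("D3 wrist",ce,np.median(X[m],0),[ray(c,ce,k).round(4).tolist() for k in(.074,.077)])
r=(h[...,2]<70);r[:122]=0;r[176:]=0;r[:,:52]=0;r[:,98:]=0
k,l,s,ce=cv2.connectedComponentsWithStats(r.astype(np.uint8));i=1+np.argmax(s[1:,4]);q=l==i;print("rocker",s[i],ce[i],np.percentile(X[q][:,2],[5,50,95]),rect(ray(c,np.argwhere(q)[:,::-1],.05)[:,:2]),rect(X[q][:,:2]))
cs=camera_model("scene")
uv=[(188,173.3),(259.7,174.2),(264.2,130.8),(200,130.3)];print(ray(cs,uv,.12)[:,:2].round(4).tolist())
t=camera_model("top");uv=[(120+145/3,110+352/3),(120+345/3,110+238/3),(120+232/3,110+52/3),(120+37/3,110+155/3)];print(ray(t,uv,.12)[:,:2].round(4).tolist())
# triangulate papers
T=[(367.08,218.67),(410.45,217.92),(369.32,251),(412.54,254.04)];S=[(361.01,248.02),(404.91,265.83),(345,271.62),(387.62,293.84)]
P=[np.asarray(k["world_to_cam"])[:3] for k in(t,cs)];n=[np.c_[(np.array(a)[:,0]-k["cx"])/k["fx"],(np.array(a)[:,1]-k["cy"])/k["fy"]].T for a,k in((T,t),(S,cs))]
w=cv2.triangulatePoints(P[0],P[1],*n);print((w[:3]/w[3]).T.round(4))
E
```

```text
D3 wrist [ 67.40924855 264.18959538] [ 0.52585934 -0.26876439  0.07675927] [[[0.5269, -0.2708, 0.074]], [[0.5259, -0.2687, 0.077]]]
rocker [  52  122   46   51 1366] [ 74.59809663 145.32942899] [5.31152537e-05 4.86936276e-02 5.59789857e-02] (array([ 419. , -250.6]), array([42.5, 45.7]), 88.07) (array([ 421.6, -167.1]), array([277.4,  47.6]), 88.05)
[[0.553, 0.2663], [0.6645, 0.1008], [0.8403, 0.2251], [0.7289, 0.3878]]
[[0.5484, 0.2702], [0.6639, 0.1043], [0.8356, 0.2247], [0.7249, 0.3899]]
[[ 0.6164 -0.258   0.0782]
 [ 0.6256 -0.3765  0.0786]
 [ 0.5265 -0.2676  0.0786]
 [ 0.5254 -0.3845  0.0783]]
```

>>> play_rows([
  [0.0145, 0.0251, 0.03, 0, 0, 0.0214],
  [0.0145, 0.0251, 0.03, 0, 0, 0.0214],
  [0.0145, 0.0251, 0.03, 0, 0, 0.0214],
  [0.0145, 0.0251, 0.03, 0, 0, 0.0214],
  [0.0145, 0.0251, 0.008, 0, 0, 0.0214],
  [0.0145, 0.0251, 0.008, 0, 0, 0.0214],
  [0.0145, 0.0251, 0.008, 0, 0, 0.0214],
  [0.0145, 0.0251, 0.008, 0, 0, 0.0214],
  [0.0145, 0.0251, 0, 0, 0, 0.0214],
  [0.0145, 0.0251, 0, 0, 0, 0.0214],
])

```text
clock: 5.75
tool_pos: [0.6084, 0.1861, 0.318]
orientation: [180.0, -0.1, -145.5]
force: [0.6, 0.3, -2.1]
opening: 0.018
gripper_force: 30.0
```

>>> play_rows([
  [0, 0, 0, 0, 0, 0],
  [0, 0, 0, 0, 0, 0],
])

```text
clock: 5.95
tool_pos: [0.6078, 0.1854, 0.3175]
orientation: [180.0, -0.2, -145.7]
force: [-0.8, -0.1, -1.2]
opening: 0.0177
gripper_force: 30.0
```

```bash
python3 - <<'E'
from h import *
o=get_obs();print(o["tool_pos"],o["orientation"])
c=camera_model("wrist");p,d=snapshot("wrist");cv2.imwrite("pics/w3.png",p);np.savez("w3.npz",d=d,**c)
E
```

```text
[0.60783788 0.18542344 0.3174988 ] [ 179.98450867   -0.20173014 -145.66244371]
```

View pics/w3.png

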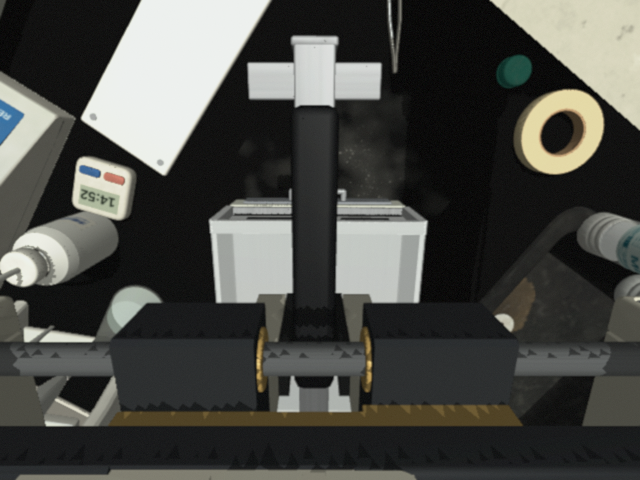

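The wrist view has the desiccator's front top edge from (210,221) to (427,221), with the lifter bar centred over it at column 316.

```bash
python3 - <<'E'
from h import *
from lift import analyse
z=np.load("w3.npz");c={k:z[k] for k in z.files};d=c.pop("d");p=cv2.imread("pics/w3.png");X=cloud(c,d)
a=np.radians(34.3);R=np.array([[np.cos(a),np.sin(a)],[-np.sin(a),np.cos(a)]])
m=(abs(X[...,2]-.12)<.006);m[:,:195]=0;m[:,440:]=0;m[:205]=0;m[295:]=0
l=(X[m][:,:2]-[.6945,.247])@R.T
for lo,hi in((-.1,-.08),(-.08,-.06),(-.06,-.04)):
    s=l[(l[:,0]>lo)&(l[:,0]<hi)];print(lo,s[:,1].min(),s[:,1].max())
for s0 in(-.09,-.05,.05,.09):
    s=l[abs(l[:,1]-s0)<.008];print(s0,"front x",np.percentile(s[:,0],1),len(s))
g=cv2.cvtColor(p,cv2.COLOR_BGR2GRAY).astype(int)
for v in(235,250,265,280):
    w=np.abs(np.diff(g[v]));L=200+np.argmax(w[200:225]);Rr=415+np.argmax(w[415:440]);q=(ray(c,[(L+.5,v),(Rr+.5,v)],.12)[:,:2]-[.6945,.247])@R.T;print(v,L,Rr,q.round(4).tolist())
analyse(dict(tool_pos=[.60784,.18542,.3175],orientation=[180,0,-145.66]),c,p,d)
E
```

```text
-0.1 -0.09972157715142341 0.10297048651456395
-0.08 -0.09884537625783618 0.10114590467220097
-0.06 -0.09877107462911748 0.10140704428620795
-0.09 front x -0.10958946536742997 1259
-0.05 front x -0.10929419320178518 1245
0.05 front x -0.10869181771023866 1230
0.09 front x -0.10848894148248134 1252
235 210 425 [[-0.0957, -0.0981], [-0.0958, 0.1019]]
250 211 423 [[-0.0811, -0.0983], [-0.0811, 0.1013]]
265 212 421 [[-0.0662, -0.0986], [-0.0662, 0.1006]]
280 214 420 [[-0.0508, -0.0978], [-0.0508, 0.101]]
bar top z -0.0015751665070087295 slope dz/dx 0.0052781248889961175 rel yaw deg -0.029402885282987262 y at tcp -0.00028708172736202083 back end -0.08863347723735367
foot top 2799 [-0.10630882  0.01094298 -0.07412934] [0.01763323 0.06968127 0.00335952]
```

>>> play_rows([
  [-0.0188, -0.0333, -0.005, 0, 0, -0.004],
  [-0.0188, -0.0333, -0.005, 0, 0, -0.004],
  [-0.0188, -0.0333, -0.005, 0, 0, -0.004],
  [-0.0188, -0.0333, -0.005, 0, 0, -0.004],
  [-0.0188, -0.0333, -0.005, 0, 0, -0.004],
  [-0.0188, -0.0333, -0.005, 0, 0, -0.004],
  [-0.0188, -0.0333, -0.005, 0, 0, -0.004],
  [-0.0188, -0.0333, -0.005, 0, 0, -0.004],
  [-0.0188, -0.0333, -0.005, 0, 0, -0.004],
  [-0.0188, -0.0333, -0.005, 0, 0, -0.004],
])

```text
clock: 7.0
tool_pos: [0.4562, -0.0827, 0.2796]
orientation: [-180.0, 0.0, -152.9]
force: [0.0, -0.1, -0.9]
opening: 0.0179
gripper_force: 30.0
```

>>> play_rows([
  [-0.0188, -0.0333, -0.013, 0, 0, -0.004],
  [-0.0188, -0.0333, -0.013, 0, 0, -0.004],
  [-0.0188, -0.0333, -0.013, 0, 0, -0.004],
  [-0.0188, -0.0333, -0.013, 0, 0, -0.004],
  [-0.0188, -0.0333, -0.013, 0, 0, -0.004],
  [-0.0188, -0.0333, -0.013, 0, 0, -0.004],
  [-0.0188, -0.0333, -0.013, 0, 0, -0.004],
  [-0.0188, -0.0333, -0.013, 0, 0, -0.004],
  [-0.0188, -0.0333, -0.013, 0, 0, -0.004],
  [-0.0188, -0.0333, -0.013, 0, 0, -0.004],
])

```text
clock: 8.0
tool_pos: [0.3057, -0.3486, 0.1755]
orientation: [-180.0, 0.0, -160.2]
force: [0.1, -0.8, -1.0]
opening: 0.0176
gripper_force: 30.0
```

>>> play_rows([
  [0, 0, 0, 0, 0, 0],
  [0, 0, 0, 0, 0, 0],
])

```text
clock: 8.2
tool_pos: [0.306, -0.348, 0.1754]
orientation: [180.0, -0.0, -160.2]
force: [-0.4, 0.8, -2.3]
opening: 0.0178
gripper_force: 30.0
```

```bash
cat > see.py <<'E'
from h import *
def papers(save=None):
    "dish papers triangulated / single view, from top and scene"
    r={}
    for n in("top","scene"):
        c=camera_model(n);p,d=snapshot(n)
        if save: cv2.imwrite(f"pics/{save}_{n}.png",p)
        X=cloud(c,d);h=cv2.cvtColor(p,cv2.COLOR_BGR2HSV)
        m=((h[...,0]>5)&(h[...,0]<25)&(h[...,1]>40)&(h[...,2]>150)&(d>0)&(X[...,2]>.05)&(X[...,2]<.3)&(X[...,0]<.8)&(X[...,0]>.3)&(X[...,1]>-.5)&(X[...,1]<.45)).astype(np.uint8)
        k,l,s,ce=cv2.connectedComponentsWithStats(m)
        for i in range(1,k):
            if s[i,4]>45: print(n,ce[i].round(1),s[i,4],np.median(X[l==i],0).round(4),"@.078",ray(c,ce[i],.078)[0,:2].round(4))
E
python3 - <<'E'
from see import *
o=get_obs();print(o["tool_pos"],o["orientation"],o["joint_pos"]);papers("a")
E
```

```text
[ 0.30604315 -0.34795422  0.17541996] [ 1.79971790e+02 -3.16591267e-02 -1.60217050e+02] [-2.42151134e+01  3.94285784e+00 -3.08478265e+01  2.06685421e-03
 -5.52516858e+01 -4.60031228e+01]
top [367.  218.6] 101 [ 0.6162 -0.2574  0.0754] @.078 [ 0.6156 -0.2569]
top [410.4 217.9] 105 [ 0.6254 -0.3763  0.0758] @.078 [ 0.6249 -0.3756]
top [369.3 251. ] 108 [ 0.5263 -0.2665  0.0759] @.078 [ 0.5258 -0.2666]
top [412.5 254. ] 108 [ 0.5255 -0.3836  0.0758] @.078 [ 0.5247 -0.3835]
scene [360.9 248. ] 93 [ 0.6188 -0.258   0.0769] @.078 [ 0.6176 -0.2585]
scene [405.  265.9] 100 [ 0.6268 -0.3773  0.0776] @.078 [ 0.6273 -0.3774]
scene [387.6 293.9] 120 [ 0.5273 -0.3849  0.0775] @.078 [ 0.5266 -0.3852]
```

View pics/a_top.png

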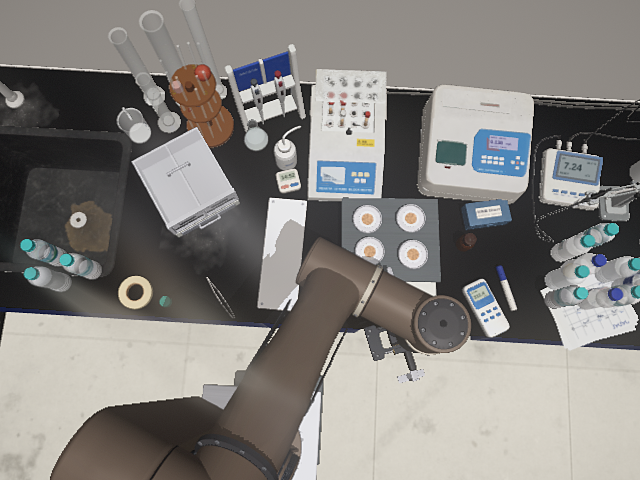

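Nothing has moved, and the approach line passes through the near-left dish's centre. I'm lowering and sliding under it.

>>> play_rows([
  [0, 0, -0.012, 0, 0, 0.001],
  [0, 0, -0.018, 0, 0, 0],
  [0, 0, -0.0095, 0, 0, 0],
  [0, 0, -0.002, 0, 0, 0],
  [0, 0, 0, 0, 0, 0],
  [0, 0, 0, 0, 0, 0],
])

```text
clock: 8.9
tool_pos: [0.3078, -0.3476, 0.1428]
orientation: [-180.0, 0.0, -159.8]
force: [0.2, 0.4, -2.3]
opening: 0.0174
gripper_force: 30.0
```

>>> play_rows([
  [0.008, 0.0029, 0, 0, 0, 0],
  [0.011, 0.004, 0, 0, 0, 0],
  [0.011, 0.004, 0, 0, 0, 0],
  [0.011, 0.004, 0, 0, 0, 0],
  [0.011, 0.004, 0, 0, 0, 0],
  [0.011, 0.004, 0, 0, 0, 0],
  [0.011, 0.004, 0, 0, 0, 0],
  [0.011, 0.004, 0, 0, 0, 0],
  [0.011, 0.004, 0, 0, 0, 0],
  [0.0055, 0.002, 0, 0, 0, 0],
])

```text
clock: 9.9
tool_pos: [0.3895, -0.3178, 0.1424]
orientation: [-180.0, 0.0, -159.8]
force: [0.2, 0.3, -1.9]
opening: 0.018
gripper_force: 30.0
```

>>> play_rows([
  [0, 0, 0, 0, 0, 0],
  [0, 0, 0, 0, 0, 0],
])

```text
clock: 10.1
tool_pos: [0.3884, -0.318, 0.1423]
orientation: [180.0, -0.0, -159.9]
force: [-0.6, -0.2, -1.8]
opening: 0.0179
gripper_force: 30.0
```

```bash
python3 - <<'E'
from see import *
o=get_obs();print(o["tool_pos"],o["orientation"],o["force"]);papers("b")
a=cv2.imread("pics/b_top.png")[170:310,330:450];b=cv2.imread("pics/b_scene.png")[220:360,290:450]
cv2.imwrite("pics/b.png",np.hstack([cv2.resize(a,(360,420)),cv2.resize(b,(440,420))]))
E
```

```text
[ 0.38835075 -0.31795248  0.14233012] [ 1.79982621e+02 -1.59371314e-02 -1.59863209e+02] [-0.59652833 -0.21289797 -1.79986093]
top [410.4 217.9] 105 [ 0.6254 -0.3758  0.0763] @.078 [ 0.6249 -0.3756]
top [367.1 218.7] 102 [ 0.6159 -0.2571  0.0759] @.078 [ 0.6155 -0.257 ]
scene [363.6 248.1] 46 [ 0.6217 -0.2667  0.0777] @.078 [ 0.6213 -0.2643]
scene [405.  265.9] 100 [ 0.6279 -0.377   0.0773] @.078 [ 0.6273 -0.3774]
scene [387.6 293.9] 120 [ 0.5266 -0.385   0.077 ] @.078 [ 0.5266 -0.3852]
```

View pics/b.png

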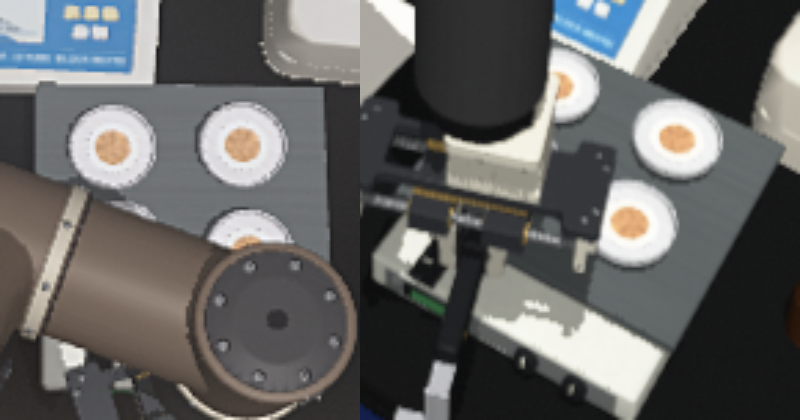

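>>> play_rows([
  [0, 0, 0.002, 0, 0, 0],
  [0, 0, 0.004, 0, 0, 0],
  [0, 0, 0.006, 0, 0, 0],
  [0, 0, 0.01, 0, 0, 0],
  [0, 0, 0.016, 0, 0, 0],
  [0, 0, 0.02, 0, 0, 0],
  [0, 0, 0.02, 0, 0, 0],
  [0, 0, 0.02, 0, 0, 0],
  [0, 0, 0.012, 0, 0, 0],
  [0, 0, 0.006, 0, 0, 0],
])

```text
clock: 11.2
tool_pos: [0.3888, -0.3182, 0.2365]
orientation: [-179.9, 0.1, -159.9]
force: [-1.1, 0.4, -3.2]
opening: 0.018
gripper_force: 30.0
```

>>> play_rows([
  [0.0021, 0.0068, 0, 0, 0, 0.0039],
  [0.0042, 0.0136, 0, 0, 0, 0.0039],
  [0.0062, 0.0205, 0, 0, 0, 0.0039],
  [0.0083, 0.0273, 0, 0, 0, 0.0039],
  [0.0104, 0.0341, 0, 0, 0, 0.0039],
  [0.0104, 0.0341, 0, 0, 0, 0.0039],
  [0.0104, 0.0341, 0, 0, 0, 0.0039],
  [0.0104, 0.0341, 0, 0, 0, 0.0039],
  [0.0104, 0.0341, 0, 0, 0, 0.0039],
  [0.0104, 0.0341, 0, 0, 0, 0.0039],
])

```text
clock: 12.2
tool_pos: [0.4547, -0.0979, 0.2345]
orientation: [180.0, -0.1, -152.8]
force: [0.5, -0.3, -2.2]
opening: 0.0181
gripper_force: 30.0
```

>>> play_rows([
  [0.003, 0.033, 0, 0, 0, 0.0039],
  [-0.004, 0.032, 0, 0, 0, 0.0039],
  [-0.0075, 0.031, 0, 0, 0, 0.0039],
  [-0.0075, 0.031, 0, 0, 0, 0.0039],
  [-0.0075, 0.031, 0, 0, 0, 0.0039],
  [-0.0075, 0.031, 0, 0, 0, 0.0039],
  [-0.0075, 0.031, 0, 0, 0, 0.0039],
  [-0.0065, 0.024, 0, 0, 0, 0.0039],
  [-0.005, 0.016, 0, 0, 0, 0.0039],
  [-0.002, 0.008, 0, 0, 0, 0.0039],
])

```text
clock: 13.2
tool_pos: [0.4125, 0.1158, 0.2346]
orientation: [180.0, -0.1, -145.7]
force: [-1.0, 0.2, -3.0]
opening: 0.0176
gripper_force: 30.0
```

```bash
python3 - <<'E'
from see import *
o=get_obs();print(o["clock"],o["tool_pos"],o["orientation"],o["force"]);papers("c")
a=cv2.imread("pics/c_top.png")[130:330,130:330];b=cv2.imread("pics/c_scene.png")[110:310,170:370]
cv2.imwrite("pics/c.png",np.hstack([cv2.resize(a,(400,400)),cv2.resize(b,(400,400))]))
E
```

```text
13.2 [0.4124614  0.11582486 0.23455842] [ 1.79984980e+02 -6.57116190e-02 -1.45670724e+02] [-0.99566899  0.16928764 -3.03319525]
top [367.1 218.7] 104 [ 0.6164 -0.257   0.0761] @.078 [ 0.6155 -0.257 ]
top [410.4 217.9] 105 [ 0.625  -0.3753  0.0761] @.078 [ 0.6249 -0.3756]
top [412.5 254. ] 109 [ 0.5247 -0.3842  0.0759] @.078 [ 0.5246 -0.3836]
scene [360.9 248. ] 94 [ 0.618  -0.2587  0.0774] @.078 [ 0.6178 -0.2586]
scene [405.  265.8] 101 [ 0.6278 -0.3769  0.0773] @.078 [ 0.6277 -0.3772]
scene [387.6 293.8] 119 [ 0.5284 -0.3853  0.0773] @.078 [ 0.5267 -0.3852]
```

View pics/c.png

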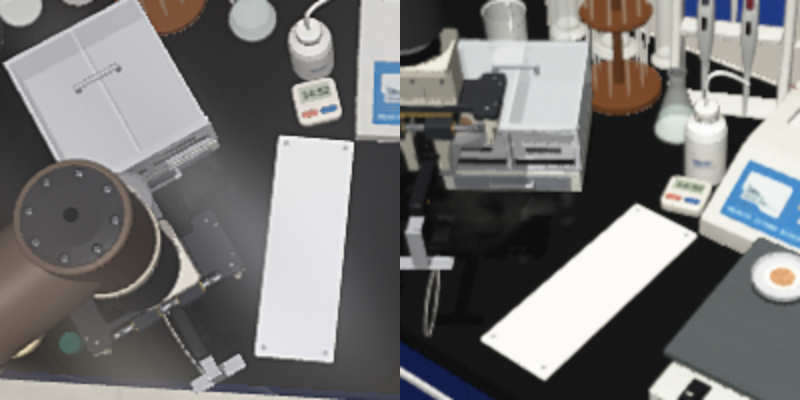

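The dish has left the plate and rides on the lifter, hidden under the gripper. I'm at the left bay and lined up, so I'll lower to entry height.

>>> play_rows([
  [-0.002, -0.0013, -0.004, 0, 0, -0.0008],
  [-0.002, -0.0013, -0.009, 0, 0, 0],
  [-0.001, -0.0007, -0.016, 0, 0, 0],
  [0, 0, -0.02, 0, 0, 0],
  [0, 0, -0.022, 0, 0, 0],
  [0, 0, -0.02, 0, 0, 0],
  [0, 0, -0.016, 0, 0, 0],
  [0, 0, -0.01, 0, 0, 0],
  [0, 0, -0.005, 0, 0, 0],
  [0, 0, -0.0015, 0, 0, 0],
])

```text
clock: 14.3
tool_pos: [0.4095, 0.1116, 0.1361]
orientation: [-180.0, -0.0, -146.0]
force: [0.1, -0.4, -3.2]
opening: 0.0177
gripper_force: 30.0
```

>>> play_rows([
  [0, 0, 0, 0, 0, 0],
  [0, 0, 0, 0, 0, 0],
  [0, 0, 0, 0, 0, 0],
])

```text
clock: 14.6
tool_pos: [0.4097, 0.1122, 0.1369]
orientation: [180.0, 0.1, -146.0]
force: [-0.0, -0.5, -2.2]
opening: 0.0176
gripper_force: 30.0
```

>>> play_rows([
  [0.0044, 0.0031, 0, 0, 0, 0.0005],
  [0.0077, 0.0053, 0, 0, 0, 0.0005],
  [0.011, 0.0076, 0, 0, 0, 0],
  [0.011, 0.0076, 0, 0, 0, 0],
  [0.011, 0.0076, 0, 0, 0, 0],
  [0.011, 0.0076, 0, 0, 0, 0],
  [0.011, 0.0076, 0, 0, 0, 0],
  [0.011, 0.0076, 0, 0, 0, 0],
])

```text
clock: 15.4
tool_pos: [0.4727, 0.1556, 0.1362]
orientation: [-180.0, -0.0, -145.8]
force: [-0.7, -0.2, -3.3]
opening: 0.0177
gripper_force: 30.0
```

>>> play_rows([
  [0.011, 0.0076, 0, 0, 0, 0],
  [0.011, 0.0076, 0, 0, 0, 0],
  [0.011, 0.0076, 0, 0, 0, 0],
  [0.011, 0.0076, 0, 0, 0, 0],
  [0.011, 0.0076, 0, 0, 0, 0],
  [0.0077, 0.0053, 0, 0, 0, 0],
  [0.0044, 0.0031, 0, 0, 0, 0],
  [0, 0, 0, 0, 0, 0],
  [0, 0, 0, 0, 0, 0],
])

```text
clock: 16.3
tool_pos: [0.5253, 0.1921, 0.1362]
orientation: [180.0, -0.0, -145.8]
force: [0.3, -0.2, -6.6]
opening: 0.0179
gripper_force: 30.0
```

```bash
python3 - <<'E'
from see import *
o=get_obs();print(o["clock"],o["tool_pos"],o["orientation"],o["force"]);papers("d")
a=cv2.imread("pics/d_top.png")[130:330,130:330];b=cv2.imread("pics/d_scene.png")[110:310,170:370]
cv2.imwrite("pics/d.png",np.hstack([cv2.resize(a,(400,400)),cv2.resize(b,(400,400))]))
E
```

```text
16.3 [0.52534559 0.19211743 0.13615206] [ 1.79989428e+02 -2.76975390e-02 -1.45802628e+02] [ 0.31235545 -0.16551091 -6.58717773]
top [367.  218.7] 103 [ 0.6158 -0.2572  0.0756] @.078 [ 0.6154 -0.2569]
top [410.4 217.9] 105 [ 0.6254 -0.3766  0.0756] @.078 [ 0.6249 -0.3756]
top [412.5 254. ] 109 [ 0.5249 -0.3845  0.0759] @.078 [ 0.5246 -0.3836]
scene [360.9 248. ] 93 [ 0.6183 -0.258   0.077 ] @.078 [ 0.6177 -0.2586]
scene [404.9 265.8] 101 [ 0.6273 -0.3765  0.0774] @.078 [ 0.6274 -0.3772]
scene [387.6 293.8] 121 [ 0.5268 -0.3849  0.0772] @.078 [ 0.5267 -0.3853]
```

View pics/d.png

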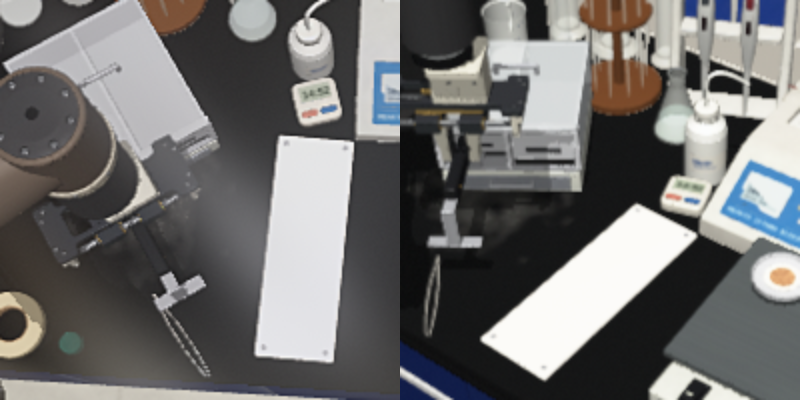

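>>> play_rows([
  [0, 0, -0.002, 0, 0, 0],
  [0, 0, -0.003, 0, 0, 0],
  [0, 0, -0.003, 0, 0, 0],
  [0, 0, -0.0015, 0, 0, 0],
  [0, 0, 0, 0, 0, 0],
  [0, 0, 0, 0, 0, 0],
])

```text
clock: 17.0
tool_pos: [0.5258, 0.1924, 0.129]
orientation: [-180.0, 0.0, -145.8]
force: [-1.1, -0.8, -1.3]
opening: 0.0177
gripper_force: 30.0
```

```bash
python3 - <<'E'
from h import *
o=get_obs();print(o["clock"],o["tool_pos"],o["orientation"],o["force"],o["moment"])
E
```

```text
17.0 [0.52583836 0.19240742 0.12899975] [-1.79997876e+02  2.69706441e-02 -1.45785455e+02] [-1.07016366 -0.79338986 -1.28038775] [ 0.09897941 -0.15024978 -0.01475623]
```

>>> play_rows([
  [-0.004, -0.0027, 0, 0, 0, 0],
  [-0.008, -0.0054, 0, 0, 0, 0],
  [-0.011, -0.0075, 0, 0, 0, 0],
  [-0.011, -0.0075, 0, 0, 0, 0],
  [-0.011, -0.0075, 0, 0, 0, 0],
  [-0.011, -0.0075, 0, 0, 0, 0],
  [-0.011, -0.0075, 0, 0, 0, 0],
  [-0.011, -0.0075, 0, 0, 0, 0],
  [-0.011, -0.0075, 0, 0, 0, 0],
  [-0.011, -0.0075, 0, 0, 0, 0],
])

```text
clock: 18.0
tool_pos: [0.4449, 0.1373, 0.1289]
orientation: [-180.0, 0.0, -145.8]
force: [-0.4, 0.6, -1.5]
opening: 0.0176
gripper_force: 30.0
```

>>> play_rows([
  [-0.011, -0.0075, 0, 0, 0, 0],
  [-0.011, -0.0075, 0, 0, 0, 0],
  [-0.011, -0.0075, 0, 0, 0, 0],
  [-0.011, -0.0075, 0, 0, 0, 0],
  [-0.008, -0.0054, 0.004, 0, 0, 0],
  [-0.004, -0.0027, 0.01, 0, 0, 0],
  [0, 0, 0.025, 0, 0, 0],
  [0, 0, 0.04, 0, 0, 0],
  [0, 0, 0.04, 0, 0, 0],
  [0, 0, 0.02, 0, 0, 0],
])

```text
clock: 19.0
tool_pos: [0.4019, 0.1079, 0.2436]
orientation: [-180.0, 0.3, -145.8]
force: [-0.1, 0.8, -1.5]
opening: 0.0175
gripper_force: 30.0
```

```bash
python3 - <<'E'
from see import *
o=get_obs();print(o["clock"],o["tool_pos"],o["orientation"],o["force"]);papers("e")
from lift import lifter
lifter()
c=camera_model("top")
# change in desiccator region vs start
a=cv2.imread("pics/e_top.png");b=cv2.imread("pics/top0.png")
s=cv2.imread("pics/e_scene.png");s0=cv2.imread("pics/scene0.png")
cv2.imwrite("pics/e.png",np.hstack([cv2.resize(a[120:250,120:250],(400,400)),cv2.resize(s[115:215,175:275],(400,400))]))
E
```

```text
19.0 [0.40192919 0.10787888 0.24364802] [-179.98180575    0.26271102 -145.75909224] [-0.14005428  0.79629039 -1.51263091]
top [367.1 218.7] 104 [ 0.6161 -0.257   0.0765] @.078 [ 0.6155 -0.257 ]
top [410.4 217.9] 105 [ 0.6246 -0.3757  0.077 ] @.078 [ 0.6249 -0.3756]
top [412.5 254.1] 108 [ 0.5247 -0.3837  0.0764] @.078 [ 0.5245 -0.3835]
scene [360.9 248. ] 94 [ 0.6183 -0.2585  0.0771] @.078 [ 0.6178 -0.2586]
scene [404.9 265.8] 103 [ 0.6287 -0.3772  0.0773] @.078 [ 0.6273 -0.3772]
scene [387.6 293.8] 121 [ 0.5275 -0.3848  0.0774] @.078 [ 0.5267 -0.3853]
bar top z -0.0003187943745701083 slope dz/dx -0.018513680620532824 rel yaw deg 0.18973494323292334 y at tcp -0.00029236713639959797 back end -0.08875263368549859
foot top 3520 [-0.10796235 -0.00040562 -0.07200648] [0.01795489 0.06997464 0.00500523]
```

View pics/e.png

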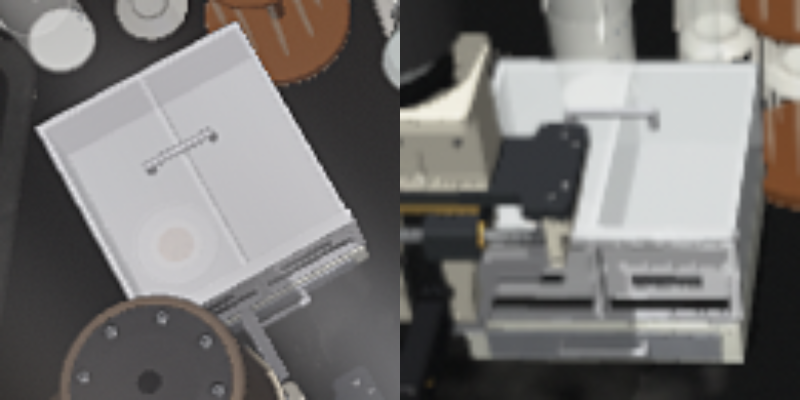

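The first dish shows through the lid, well inside the left bay at about (176,244) in the crop, with the flap shut. Next is the near-right dish.

>>> play_rows([
  [0.0086, -0.0336, 0, 0, 0, -0.0071],
  [0.0086, -0.0336, 0, 0, 0, -0.0071],
  [0.0086, -0.0336, 0, 0, 0, -0.0071],
  [0.0086, -0.0336, 0, 0, 0, -0.0071],
  [0.0086, -0.0336, 0, 0, 0, -0.0071],
  [0.0086, -0.0336, 0, 0, 0, -0.0071],
  [0.0086, -0.0336, 0, 0, 0, -0.0071],
  [-0.016, -0.0359, -0.0071, 0, 0, -0.0071],
  [-0.016, -0.0359, -0.0071, 0, 0, -0.0071],
  [-0.016, -0.0359, -0.0071, 0, 0, -0.0071],
])

```text
clock: 20.15
tool_pos: [0.4093, -0.168, 0.2214]
orientation: [179.9, -0.1, -158.6]
force: [0.3, 0.0, -0.9]
opening: 0.018
gripper_force: 30.0
```

>>> play_rows([
  [-0.016, -0.0359, -0.0071, 0, 0, -0.0071],
  [-0.016, -0.0359, -0.0071, 0, 0, -0.0071],
  [-0.016, -0.0359, -0.0071, 0, 0, -0.0071],
  [-0.016, -0.0359, -0.0071, 0, 0, -0.0071],
  [-0.016, -0.0359, -0.0071, 0, 0, -0.0071],
  [-0.016, -0.0359, -0.0071, 0, 0, -0.0071],
  [-0.016, -0.0359, -0.0071, 0, 0, -0.0071],
  [-0.016, -0.0359, -0.0071, 0, 0, -0.0071],
  [-0.016, -0.0359, -0.0071, 0, 0, -0.0071],
])

```text
clock: 21.05
tool_pos: [0.2941, -0.4261, 0.1702]
orientation: [179.9, -0.1, -170.1]
force: [1.2, 0.3, -1.4]
opening: 0.0176
gripper_force: 30.0
```

>>> play_rows([
  [0, 0, 0, 0, 0, 0],
  [0, 0, 0, 0, 0, 0],
  [0, 0, 0, 0, 0, 0],
])

```text
clock: 21.35
tool_pos: [0.2953, -0.4248, 0.1712]
orientation: [179.9, -0.0, -170.1]
force: [1.0, -0.0, -2.4]
opening: 0.0176
gripper_force: 30.0
```

```bash
python3 - <<'E'
from see import *
from lift import lifter
o=get_obs();print(o["clock"],o["tool_pos"],o["orientation"],o["force"]);lifter();papers("f")
c=camera_model("top");a=cv2.imread("pics/f_top.png");h=cv2.cvtColor(a,cv2.COLOR_BGR2HSV)
m=(h[...,0]<25)&(h[...,1]>12)&(h[...,2]>120);m[:150]=0;m[235:]=0;m[:,135:0]=0;m[:,:140]=0;m[:,235:]=0
k,l,s,ce=cv2.connectedComponentsWithStats(m.astype(np.uint8))
C=np.array([.6937,.2482]);t=np.radians(34.2);R=np.array([[np.cos(t),np.sin(t)],[-np.sin(t),np.cos(t)]])
for i in range(1,k):
    if s[i,4]>20:print(ce[i],s[i,4],(R@(ray(c,ce[i],.063)[0,:2]-C)).round(4))
E
```

```text
21.35 [ 0.2952621  -0.42482112  0.17124189] [ 1.79941567e+02 -4.13748904e-02 -1.70059522e+02] [ 0.95447364 -0.01606163 -2.37732092]
bar top z 5.989748685120144e-05 slope dz/dx -0.024948701839185728 rel yaw deg -0.029035906599450028 y at tcp -0.0005056056816026121 back end -0.08831774314871207
foot top 3604 [-0.10792536  0.01048584 -0.07138128] [0.01847349 0.07013225 0.00532652]
top [367.1 218.6] 103 [ 0.6166 -0.2571  0.0765] @.078 [ 0.6156 -0.257 ]
top [410.5 217.9] 104 [ 0.6255 -0.3757  0.0761] @.078 [ 0.6251 -0.3757]
top [414.1 252.2] 55 [ 0.5314 -0.3879  0.0755] @.078 [ 0.53   -0.3876]
scene [405.  265.9] 100 [ 0.6284 -0.3773  0.0768] @.078 [ 0.6273 -0.3774]
```

The lifter has tipped 1.7° tip-down in the grip, so I'll level it with the tool. Then I'll go down and slide under.

>>> play_rows([
  [0, 0, 0, 0.0016, -0.0093, 0],
  [0, 0, 0, 0, 0, 0],
  [0, 0, -0.01, 0, 0, 0],
  [0, 0, -0.015, 0, 0, 0],
  [0, 0, -0.009, 0, 0, 0],
  [0, 0, -0.0023, 0, 0, 0],
  [0, 0, 0, 0, 0, 0],
  [0, 0, 0, 0, 0, 0],
])

```text
clock: 22.3
tool_pos: [0.2955, -0.4256, 0.1429]
orientation: [-180.0, 1.7, -170.1]
force: [0.0, 0.1, -1.8]
opening: 0.0175
gripper_force: 30.0
```

```bash
cat >> lift.py <<'E'
def level():
    "world-frame slope of the bar, and lifter underside height under TCP at the origin"
    o=get_obs();c=camera_model("wrist");p,d=snapshot("wrist");print(o["clock"],o["tool_pos"].round(4),o["orientation"].round(2),o["force"].round(1));analyse(o,c,p,d)
E
python3 -c "
from lift import *
level()"
```

```text
22.3 [ 0.2955 -0.4256  0.1429] [-179.99    1.69 -170.06] [ 0.   0.1 -1.8]
bar top z -0.001729042191929514 slope dz/dx 0.006243238245930837 rel yaw deg -0.05949507226703886 y at tcp -0.0005483737446278827 back end -0.08822518560523425
foot top 2595 [-0.10565161  0.01061728 -0.07433951] [0.0180035  0.06950179 0.00305539]
```

>>> play_rows([
  [0.0058, 0.001, 0, 0, 0, 0],
  [0.0117, 0.002, 0, 0, 0, 0],
  [0.0117, 0.002, 0, 0, 0, 0],
  [0.0117, 0.002, 0, 0, 0, 0],
  [0.0117, 0.002, 0, 0, 0, 0],
  [0.0117, 0.0021, 0, 0, 0, 0],
  [0.0117, 0.0021, 0, 0, 0, 0],
  [0.0117, 0.0021, 0, 0, 0, 0],
  [0.0117, 0.0021, 0, 0, 0, 0],
  [0.0058, 0.001, 0, 0, 0, 0],
])

```text
clock: 23.35
tool_pos: [0.3806, -0.4106, 0.1428]
orientation: [-180.0, 1.7, -170.0]
force: [0.6, -1.1, -1.7]
opening: 0.0177
gripper_force: 30.0
```

>>> play_rows([
  [0, 0, 0, 0, 0, 0],
  [0, 0, 0, 0, 0, 0],
])

```text
clock: 23.55
tool_pos: [0.3794, -0.4107, 0.1427]
orientation: [180.0, 1.7, -170.1]
force: [-0.8, -0.5, -2.0]
opening: 0.018
gripper_force: 30.0
```

>>> play_rows([
  [0, 0, 0.002, 0, 0, 0],
  [0, 0, 0.004, 0, 0, 0],
  [0, 0, 0.006, 0, 0, 0],
  [0, 0, 0.01, 0, 0, 0],
  [0, 0, 0.016, 0, 0, 0],
  [0, 0, 0.02, 0, 0, 0],
  [0, 0, 0.02, 0, 0, 0],
  [0, 0, 0.02, 0, 0, 0],
  [0, 0, 0.012, 0, 0, 0],
  [0, 0, 0.006, 0, 0, 0],
])

```text
clock: 24.55
tool_pos: [0.3799, -0.411, 0.2373]
orientation: [-179.9, 1.8, -170.1]
force: [0.3, -0.8, -2.2]
opening: 0.0177
gripper_force: 30.0
```

```bash
python3 -c "
from lift import *
from see import papers
level();papers('g')
z=camera_model('wrist');p,d=snapshot('wrist');cv2.imwrite('pics/g_w.png',p)"
```

```text
24.55 [ 0.3799 -0.411   0.2373] [-179.91    1.79 -170.07] [ 0.3 -0.8 -2.2]
bar top z -0.0017513205487716677 slope dz/dx 0.003965612131830086 rel yaw deg 0.12248080118274991 y at tcp -0.00035437145930162996 back end -0.088233850276592
foot top 2709 [-0.10577471 -0.01208652 -0.07430338] [0.01755055 0.06973889 0.0027753 ]
```

```bash
python3 -c "
from h import *
a=cv2.imread('pics/g_top.png');s=cv2.imread('pics/g_scene.png');print(a.mean(),a[218,367],a[218,410],a[254,412],s[248,361],s[266,405],s[294,388])
c=camera_model('top');p,d=snapshot('top');X=cloud(c,d);print(X[218,367],X[218,410],X[254,412])
"
```

```text
130.24226236979166 [114 124 140] [75 85 97] [186 201 210] [23 23 22] [66 63 61] [61 58 55]
[ 0.46706156 -0.20911396  0.6454533 ] [ 0.47520257 -0.28252485  0.6315573 ] [ 0.4118087  -0.2855685   0.64133073]
```

The arm is hiding the plate from both cameras here, so I'll carry on to the left bay.

>>> play_rows([
  [0.0017, 0.007, 0, 0, 0, 0.0058],
  [0.0034, 0.0141, 0, 0, 0, 0.0058],
  [0.0052, 0.0211, 0, 0, 0, 0.0058],
  [0.0069, 0.0282, 0, 0, 0, 0.0058],
  [0.0086, 0.0352, 0, 0, 0, 0.0058],
  [0.0086, 0.0352, 0, 0, 0, 0.0058],
  [0.0086, 0.0352, 0, 0, 0, 0.0058],
  [0.0086, 0.0352, 0, 0, 0, 0.0058],
  [0.0086, 0.0352, 0, 0, 0, 0.0058],
  [0.0086, 0.0352, 0, 0, 0, 0.0058],
])

```text
clock: 25.8
tool_pos: [0.4345, -0.1836, 0.2356]
orientation: [180.0, 1.7, -159.5]
force: [0.2, 0.7, -2.4]
opening: 0.0176
gripper_force: 30.0
```

>>> play_rows([
  [0.0086, 0.0352, 0, 0, 0, 0.0058],
  [0.0086, 0.0352, 0, 0, 0, 0.0058],
  [0.0086, 0.0352, 0, 0, 0, 0.0058],
  [0.002, 0.034, 0, 0, 0, 0.0058],
  [-0.005, 0.0337, 0, 0, 0, 0.0058],
  [-0.0095, 0.0337, 0, 0, 0, 0.0058],
  [-0.0095, 0.0337, 0, 0, 0, 0.0058],
  [-0.0095, 0.0337, 0, 0, 0, 0.0058],
  [-0.0095, 0.0337, 0, 0, 0, 0.0058],
  [-0.008, 0.027, 0, 0, 0, 0.0058],
])

```text
clock: 26.8
tool_pos: [0.415, 0.0842, 0.2356]
orientation: [180.0, 1.7, -149.0]
force: [0.6, -0.1, -1.6]
opening: 0.0179
gripper_force: 30.0
```

>>> play_rows([
  [-0.005, 0.02, 0, 0, 0, 0.0058],
  [-0.003, 0.0118, 0, 0, 0, 0.0058],
  [-0.001, 0.005, -0.004, 0, 0, 0.0058],
  [0, 0, -0.01, 0, 0, 0],
  [0, 0, -0.018, 0, 0, 0],
  [0, 0, -0.024, 0, 0, 0],
  [0, 0, -0.022, 0, 0, 0],
  [0, 0, -0.02, 0, 0, 0],
])

```text
clock: 27.6
tool_pos: [0.4085, 0.1109, 0.1557]
orientation: [-180.0, 1.6, -146.1]
force: [0.1, 0.5, -3.0]
opening: 0.0177
gripper_force: 30.0
```

```bash
cat > bay.py <<'E'
import sys
from lift import *
from see import papers
def bay(n):
    o=get_obs();t=np.radians(34.2);u=np.array([np.cos(t),np.sin(t)]);v=np.array([-u[1],u[0]])
    B=np.array([.6937,.2482])+(.049 if n==1 else -.049)*v;r=o["tool_pos"][:2]-B
    print("clock",o["clock"],"along",(r@u*1000).round(1),"lat",(r@v*1000).round(1),"z",o["tool_pos"][2].round(4),"ori",o["orientation"].round(2),"F",o["force"].round(1))
if __name__=="__main__":
    bay(int(sys.argv[1]));level();papers(sys.argv[2] if len(sys.argv)>2 else None)
E
python3 bay.py 1 h
```

```text
clock 27.6 along -313.1 lat -2.3 z 0.1557 ori [-179.99    1.63 -146.14] F [ 0.1  0.5 -3. ]
27.6 [0.4085 0.1109 0.1557] [-179.99    1.63 -146.14] [ 0.1  0.5 -3. ]
bar top z -0.0015391698450914065 slope dz/dx 0.0024194252009878724 rel yaw deg 0.04692194611913261 y at tcp -0.0003647976393692367 back end -0.08868905605561371
foot top 3079 [-0.10630652  0.01072957 -0.07406021] [0.01755265 0.06976783 0.00328013]
top [367.1 218.7] 104 [ 0.6154 -0.2571  0.0762] @.078 [ 0.6155 -0.257 ]
top [410.4 217.9] 105 [ 0.626  -0.3758  0.0754] @.078 [ 0.6249 -0.3756]
scene [360.9 248. ] 94 [ 0.6181 -0.258   0.0772] @.078 [ 0.6178 -0.2586]
scene [404.9 265.8] 102 [ 0.6291 -0.3767  0.077 ] @.078 [ 0.6275 -0.3771]
```

>>> play_rows([
  [-0.0008, 0.0012, -0.014, 0, 0, 0.001],
  [-0.0008, 0.0012, -0.008, 0, 0, 0.001],
  [0, 0, -0.002, 0, 0, 0],
  [0, 0, 0, 0, 0, 0],
  [0, 0, 0, 0, 0, 0],
])

```text
clock: 28.25
tool_pos: [0.4079, 0.1141, 0.1385]
orientation: [-180.0, 1.7, -145.7]
force: [-0.4, 0.7, -2.4]
opening: 0.0177
gripper_force: 30.0
```

>>> play_rows([
  [0.0044, 0.0031, 0, 0, 0, 0],
  [0.0077, 0.0053, 0, 0, 0, 0],
  [0.0112, 0.0076, 0, 0, 0, 0],
  [0.0112, 0.0076, 0, 0, 0, 0],
  [0.0112, 0.0076, 0, 0, 0, 0],
  [0.0112, 0.0076, 0, 0, 0, 0],
  [0.0112, 0.0076, 0, 0, 0, 0],
  [0.0112, 0.0076, 0, 0, 0, 0],
])

```text
clock: 29.05
tool_pos: [0.4716, 0.1576, 0.1377]
orientation: [-180.0, 1.7, -145.7]
force: [-1.8, -0.8, -4.1]
opening: 0.0174
gripper_force: 30.0
```

>>> play_rows([
  [0.0112, 0.0076, 0, 0, 0, 0],
  [0.0112, 0.0076, 0, 0, 0, 0],
  [0.0112, 0.0076, 0, 0, 0, 0],
  [0.0112, 0.0076, 0, 0, 0, 0],
  [0.0112, 0.0076, 0, 0, 0, 0],
  [0.0077, 0.0053, 0, 0, 0, 0],
  [0.0044, 0.0031, 0, 0, 0, 0],
  [0, 0, 0, 0, 0, 0],
  [0, 0, 0, 0, 0, 0],
])

```text
clock: 29.95
tool_pos: [0.5253, 0.1942, 0.1378]
orientation: [180.0, 1.7, -145.7]
force: [0.1, 1.5, -5.4]
opening: 0.0176
gripper_force: 30.0
```

```bash
python3 bay.py 1 i
```

```text
clock 29.95 along -169.6 lat 1.0 z 0.1378 ori [ 180.      1.69 -145.71] F [ 0.1  1.5 -5.4]
29.95 [0.5253 0.1942 0.1378] [ 180.      1.69 -145.71] [ 0.1  1.5 -5.4]
bar top z 0.0005770166534914689 slope dz/dx -0.03319353175181697 rel yaw deg 0.0625808509917723 y at tcp -0.000396798355746789 back end -0.08865900732047341
foot top 3693 [-0.10866803  0.01052343 -0.07029784] [0.01760541 0.06986966 0.00550454]
top [367.1 218.7] 104 [ 0.6156 -0.2573  0.0762] @.078 [ 0.6155 -0.257 ]
top [410.4 217.9] 105 [ 0.6257 -0.3757  0.0757] @.078 [ 0.6249 -0.3756]
scene [360.9 248. ] 93 [ 0.6174 -0.2582  0.0774] @.078 [ 0.6176 -0.2586]
scene [404.9 265.8] 103 [ 0.6287 -0.3768  0.0772] @.078 [ 0.6273 -0.3772]
```

The flap tipped the blade down about 2°, so the foot is already near the floor. I'll lower only 3.5 mm and withdraw level.

>>> play_rows([
  [0, 0, -0.0022, 0, 0, 0],
  [0, 0, -0.0022, 0, 0, 0],
  [0, 0, 0, 0, 0, 0],
  [0, 0, 0, 0, 0, 0],
])

```text
clock: 30.5
tool_pos: [0.5255, 0.1942, 0.1346]
orientation: [-180.0, 1.7, -145.7]
force: [-1.0, -0.4, -3.9]
opening: 0.0179
gripper_force: 30.0
```

>>> play_rows([
  [-0.004, -0.0027, 0, 0, 0, 0],
  [-0.008, -0.0054, 0, 0, 0, 0],
  [-0.011, -0.0075, 0, 0, 0, 0],
  [-0.011, -0.0075, 0, 0, 0, 0],
  [-0.011, -0.0075, 0, 0, 0, 0],
  [-0.011, -0.0075, 0, 0, 0, 0],
  [-0.011, -0.0075, 0, 0, 0, 0],
  [-0.011, -0.0075, 0, 0, 0, 0],
  [-0.011, -0.0075, 0, 0, 0, 0],
  [-0.011, -0.0075, 0, 0, 0, 0],
])

```text
clock: 31.5
tool_pos: [0.4448, 0.1393, 0.1346]
orientation: [-180.0, 1.7, -145.7]
force: [0.1, 0.1, -2.4]
opening: 0.0176
gripper_force: 30.0
```

>>> play_rows([
  [-0.011, -0.0075, 0, 0, 0, 0],
  [-0.011, -0.0075, 0, 0, 0, 0],
  [-0.011, -0.0075, 0, 0, 0, 0],
  [-0.011, -0.0075, 0, 0, 0, 0],
  [-0.008, -0.0054, 0.004, 0, 0, 0],
  [-0.004, -0.0027, 0.01, 0, 0, 0],
  [0, 0, 0.025, 0, 0, 0],
  [0, 0, 0.04, 0, 0, 0],
  [0, 0, 0.04, 0, 0, 0],
  [0, 0, 0.02, 0, 0, 0],
])

```text
clock: 32.5
tool_pos: [0.4018, 0.1099, 0.2494]
orientation: [-180.0, 2.0, -145.7]
force: [0.2, 0.2, -1.7]
opening: 0.0176
gripper_force: 30.0
```

>>> play_rows([
  [0.0086, -0.0336, 0, 0, 0, -0.0071],
  [0.0086, -0.0336, 0, 0, 0, -0.0071],
  [0.0086, -0.0336, 0, 0, 0, -0.0071],
  [0.0086, -0.0336, 0, 0, 0, -0.0071],
  [0.0086, -0.0336, 0, 0, 0, -0.0071],
  [0.0086, -0.0336, 0, 0, 0, -0.0071],
  [0.0086, -0.0336, 0, 0, 0, -0.0071],
  [0, 0, 0, 0, 0, 0],
  [0, 0, 0, 0, 0, 0],
])

```text
clock: 33.4
tool_pos: [0.4489, -0.0794, 0.2461]
orientation: [-180.0, 1.7, -154.7]
force: [0.6, -0.3, -2.1]
opening: 0.018
gripper_force: 30.0
```

```bash
python3 bay.py 1 j; python3 - <<'E'
from h import *
a=cv2.imread("pics/j_top.png");s=cv2.imread("pics/j_scene.png")
cv2.imwrite("pics/j.png",np.hstack([cv2.resize(a[120:250,120:250],(400,400)),cv2.resize(s[115:215,175:275],(400,400))]))
E
```

```text
clock 33.4 along -386.6 lat -182.3 z 0.2461 ori [-180.      1.7  -154.74] F [ 0.6 -0.3 -2.1]
33.4 [ 0.4489 -0.0794  0.2461] [-180.      1.7  -154.74] [ 0.6 -0.3 -2.1]
bar top z 0.00034939946931769605 slope dz/dx -0.026521993844558372 rel yaw deg -0.042652959136368275 y at tcp -0.0006113730077502186 back end -0.08827391378704373
foot top 3671 [-0.10815401 -0.0113702  -0.0707901 ] [0.0177487  0.07009977 0.00566512]
top [367.1 218.7] 104 [ 0.6156 -0.2571  0.076 ] @.078 [ 0.6155 -0.257 ]
top [410.4 217.9] 105 [ 0.6256 -0.3751  0.0758] @.078 [ 0.6249 -0.3756]
scene [360.9 248. ] 93 [ 0.619  -0.2581  0.077 ] @.078 [ 0.6176 -0.2585]
scene [405.  265.9] 100 [ 0.6273 -0.3774  0.0777] @.078 [ 0.6273 -0.3774]
```

View pics/j.png

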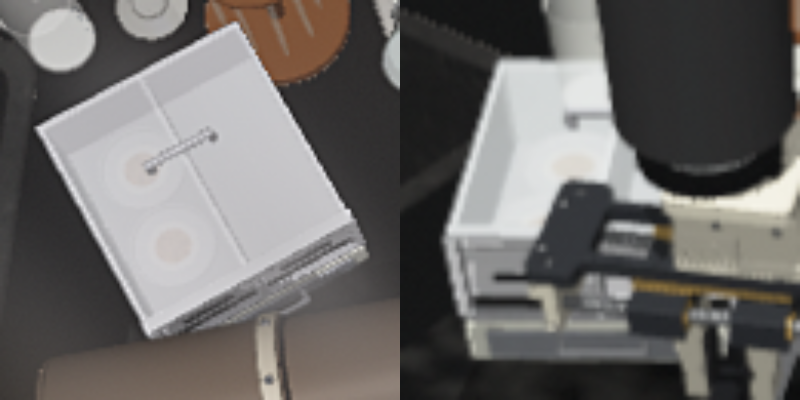

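Both dishes stand upright in the left bay, at crop (137,172) and (173,245). Now the far-left dish.

>>> play_rows([
  [-0.0086, -0.0304, -0.0099, 0, 0, -0.0094],
  [-0.0086, -0.0304, -0.0099, 0, 0, -0.0094],
  [-0.0086, -0.0304, -0.0099, 0, 0, -0.0094],
  [-0.0086, -0.0304, -0.0099, 0, 0, -0.0094],
  [-0.0086, -0.0304, -0.0099, 0, 0, -0.0094],
  [-0.0086, -0.0304, -0.0099, 0, 0, -0.0094],
  [-0.0086, -0.0304, -0.0099, 0, 0, -0.0094],
  [-0.0086, -0.0304, -0.0099, 0, 0, -0.0094],
  [-0.0086, -0.0304, -0.0099, 0, 0, -0.0094],
])

```text
clock: 34.45
tool_pos: [0.3871, -0.2979, 0.1745]
orientation: [-180.0, 1.7, -169.8]
force: [0.8, 0.1, -1.1]
opening: 0.0175
gripper_force: 30.0
```

>>> play_rows([
  [0, 0, 0, 0.0017, -0.0099, 0],
  [0, 0, 0, 0, 0, 0],
  [0, 0, -0.01, 0, 0, 0],
  [0, 0, -0.012, 0, 0, 0],
  [0, 0, -0.009, 0, 0, 0],
  [0, 0, -0.0045, 0, 0, 0],
  [0, 0, 0, 0, 0, 0],
  [0, 0, 0, 0, 0, 0],
])

```text
clock: 35.25
tool_pos: [0.3871, -0.2977, 0.146]
orientation: [-180.0, 3.5, -169.9]
force: [0.4, -0.7, -1.3]
opening: 0.0176
gripper_force: 30.0
```

```bash
python3 bay.py 2 k
```

```text
clock 35.25 along -560.4 lat -230.2 z 0.146 ori [-179.98    3.49 -169.85] F [ 0.4 -0.7 -1.3]
35.25 [ 0.3871 -0.2977  0.146 ] [-179.98    3.49 -169.85] [ 0.4 -0.7 -1.3]
bar top z -0.001539328482845534 slope dz/dx -0.00019035190324127218 rel yaw deg -0.051241445397288796 y at tcp -0.0005605313861358904 back end -0.08810351059745242
foot top 3275 [-0.10579555  0.01032396 -0.07402099] [0.01753067 0.06979308 0.00354796]
top [367.1 218.6] 103 [ 0.6158 -0.2571  0.076 ] @.078 [ 0.6156 -0.257 ]
top [410.4 217.9] 105 [ 0.6252 -0.3762  0.0759] @.078 [ 0.6249 -0.3756]
scene [360.9 248. ] 93 [ 0.6183 -0.2581  0.0773] @.078 [ 0.6176 -0.2585]
scene [405.  265.9] 100 [ 0.6274 -0.3773  0.0776] @.078 [ 0.6273 -0.3774]
```

>>> play_rows([
  [0, -0.0012, -0.002, 0.0003, -0.0016, 0],
  [0, 0, -0.0018, 0, 0, 0],
  [0, 0, 0, 0, 0, 0],
])

```text
clock: 35.7
tool_pos: [0.3867, -0.2987, 0.1428]
orientation: [-180.0, 3.8, -169.9]
force: [-0.4, 0.4, -0.9]
opening: 0.0176
gripper_force: 30.0
```

>>> play_rows([
  [0.0058, 0.001, 0, 0, 0, 0],
  [0.0116, 0.0021, 0, 0, 0, 0],
  [0.0116, 0.0021, 0, 0, 0, 0],
  [0.0116, 0.0021, 0, 0, 0, 0],
  [0.0116, 0.0021, 0, 0, 0, 0],
  [0.0116, 0.0021, 0, 0, 0, 0],
  [0.0116, 0.0021, 0, 0, 0, 0],
  [0.0116, 0.0021, 0, 0, 0, 0],
  [0.0116, 0.0021, 0, 0, 0, 0],
  [0.0058, 0.001, 0, 0, 0, 0],
])

```text
clock: 36.7
tool_pos: [0.4715, -0.2835, 0.143]
orientation: [-180.0, 3.8, -169.9]
force: [0.1, -0.1, -2.5]
opening: 0.0178
gripper_force: 30.0
```

>>> play_rows([
  [0, 0, 0, 0, 0, 0],
  [0, 0, 0.002, 0, 0, 0],
  [0, 0, 0.004, 0, 0, 0],
  [0, 0, 0.006, 0, 0, 0],
  [0, 0, 0.011, 0, 0, 0],
  [0, 0, 0.018, 0, 0, 0],
  [0, 0, 0.024, 0, 0, 0],
  [0, 0, 0.024, 0, 0, 0],
  [0, 0, 0.018, 0, 0, 0],
  [0, 0, 0.009, 0, 0, 0],
])

```text
clock: 37.7
tool_pos: [0.4709, -0.284, 0.2381]
orientation: [-179.9, 3.9, -169.9]
force: [0.3, 0.3, -2.5]
opening: 0.0179
gripper_force: 30.0
```

>>> play_rows([
  [-0.0002, 0.0072, 0, 0, 0, 0.003],
  [-0.0004, 0.0144, 0, 0, 0, 0.006],
  [-0.0005, 0.0215, 0, 0, 0, 0.009],
  [-0.0007, 0.0287, 0, 0, 0, 0.011],
  [-0.0009, 0.0359, 0, 0, 0, 0.011],
  [-0.0009, 0.0359, 0, 0, 0, 0.011],
  [-0.0009, 0.0359, 0, 0, 0, 0.011],
  [-0.0009, 0.0359, 0, 0, 0, 0.011],
  [-0.0009, 0.0359, 0, 0, 0, 0.011],
  [-0.0009, 0.0359, 0, 0, 0, 0.011],
])

```text
clock: 38.7
tool_pos: [0.4635, -0.0522, 0.2348]
orientation: [180.0, 3.7, -152.6]
force: [1.0, 1.0, -4.1]
opening: 0.0175
gripper_force: 30.0
```

>>> play_rows([
  [-0.0009, 0.0359, 0, 0, 0, 0.011],
  [-0.0007, 0.0287, 0, 0, 0, 0.011],
  [-0.0005, 0.0215, 0, 0, 0, 0.009],
  [-0.0004, 0.0144, 0, 0, 0, 0.006],
  [-0.0002, 0.0072, 0, 0, 0, 0.003],
  [0, 0, 0, 0, 0, 0],
  [0, 0, 0, 0, 0, 0],
])

```text
clock: 39.4
tool_pos: [0.4623, 0.0319, 0.2356]
orientation: [-180.0, 3.8, -145.6]
force: [-0.4, 0.8, -2.5]
opening: 0.0176
gripper_force: 30.0
```

```bash
python3 bay.py 2 l
```

```text
clock 39.4 along -312.9 lat 0.2 z 0.2356 ori [-179.99    3.77 -145.59] F [-0.4  0.8 -2.5]
39.4 [0.4623 0.0319 0.2356] [-179.99    3.77 -145.59] [-0.4  0.8 -2.5]
bar top z -0.001613667272276409 slope dz/dx 0.002281927332547692 rel yaw deg -0.028888028700789634 y at tcp -0.0003462221037782816 back end -0.0885554667521248
foot top 3152 [-0.10596839  0.01052409 -0.07413701] [0.01784431 0.06968278 0.00331056]
top [410.4 217.9] 105 [ 0.6252 -0.376   0.0756] @.078 [ 0.6249 -0.3756]
scene [404.9 265.8] 101 [ 0.6279 -0.377   0.0777] @.078 [ 0.6275 -0.3771]
```

>>> play_rows([
  [0, 0, -0.004, 0, 0, -0.0012],
  [0, 0, -0.009, 0, 0, 0],
  [0, 0, -0.016, 0, 0, 0],
  [0, 0, -0.02, 0, 0, 0],
  [0, 0, -0.022, 0, 0, 0],
  [0, 0, -0.02, 0, 0, 0],
  [0, 0, -0.016, 0, 0, 0],
  [0, 0, -0.01, 0, 0, 0],
  [0, 0, -0.0045, 0, 0, 0],
  [0, 0, -0.001, 0, 0, 0],
])

```text
clock: 40.55
tool_pos: [0.4625, 0.0321, 0.1375]
orientation: [-180.0, 3.8, -145.8]
force: [0.1, 0.4, -2.5]
opening: 0.0175
gripper_force: 30.0
```

>>> play_rows([
  [0, 0, 0, 0, 0, 0],
  [0, 0, 0, 0, 0, 0],
  [0.0044, 0.0031, 0, 0, 0, 0],
  [0.0077, 0.0053, 0, 0, 0, 0],
  [0.0112, 0.0076, 0, 0, 0, 0],
  [0.0112, 0.0076, 0, 0, 0, 0],
  [0.0112, 0.0076, 0, 0, 0, 0],
  [0.0112, 0.0076, 0, 0, 0, 0],
  [0.0112, 0.0076, 0, 0, 0, 0],
  [0.0112, 0.0076, 0, 0, 0, 0],
])

```text
clock: 41.55
tool_pos: [0.5267, 0.076, 0.1375]
orientation: [-180.0, 3.8, -145.8]
force: [-0.7, -0.9, -3.3]
opening: 0.0176
gripper_force: 30.0
```

>>> play_rows([
  [0.0112, 0.0076, 0, 0, 0, 0],
  [0.0112, 0.0076, 0, 0, 0, 0],
  [0.0112, 0.0076, 0, 0, 0, 0],
  [0.0112, 0.0076, 0, 0, 0, 0],
  [0.0112, 0.0076, 0, 0, 0, 0],
  [0.0077, 0.0053, 0, 0, 0, 0],
  [0.0044, 0.0031, 0, 0, 0, 0],
  [0, 0, 0, 0, 0, 0],
  [0, 0, 0, 0, 0, 0],
])

```text
clock: 42.45
tool_pos: [0.5802, 0.1125, 0.1375]
orientation: [180.0, 3.8, -145.8]
force: [1.2, 0.1, -5.7]
opening: 0.0176
gripper_force: 30.0
```

```bash
python3 bay.py 2 m
```

```text
clock 42.45 along -170.2 lat 0.6 z 0.1375 ori [ 180.      3.77 -145.8 ] F [ 1.2  0.1 -5.7]
42.45 [0.5802 0.1125 0.1375] [ 180.      3.77 -145.8 ] [ 1.2  0.1 -5.7]
bar top z 0.0008405070130170361 slope dz/dx -0.033402675734175116 rel yaw deg -0.08117285560823226 y at tcp -0.0004371253558825644 back end -0.08890996315876486
foot top 3911 [-0.10907559 -0.0113439  -0.06972576] [0.01780897 0.07015505 0.0060416 ]
top [410.4 217.9] 105 [ 0.6256 -0.3752  0.076 ] @.078 [ 0.6249 -0.3756]
scene [404.9 265.8] 102 [ 0.6283 -0.3764  0.0774] @.078 [ 0.6275 -0.3771]
```

>>> play_rows([
  [0, 0, -0.002, 0, 0, 0],
  [0, 0, -0.002, 0, 0, 0],
  [0, 0, 0, 0, 0, 0],
  [0, 0, 0, 0, 0, 0],
])

```text
clock: 43.0
tool_pos: [0.5805, 0.1126, 0.1347]
orientation: [-180.0, 3.8, -145.8]
force: [-0.4, -0.9, -4.2]
opening: 0.0176
gripper_force: 30.0
```

>>> play_rows([
  [-0.004, -0.0027, 0, 0, 0, 0],
  [-0.008, -0.0054, 0, 0, 0, 0],
  [-0.011, -0.0075, 0, 0, 0, 0],
  [-0.011, -0.0075, 0, 0, 0, 0],
  [-0.011, -0.0075, 0, 0, 0, 0],
  [-0.011, -0.0075, 0, 0, 0, 0],
  [-0.011, -0.0075, 0, 0, 0, 0],
  [-0.011, -0.0075, 0, 0, 0, 0],
  [-0.011, -0.0075, 0, 0, 0, 0],
  [-0.011, -0.0075, 0, 0, 0, 0],
])

```text
clock: 44.0
tool_pos: [0.4997, 0.0576, 0.1346]
orientation: [-180.0, 3.8, -145.8]
force: [-0.2, -0.6, -1.1]
opening: 0.0179
gripper_force: 30.0
```

>>> play_rows([
  [-0.011, -0.0075, 0, 0, 0, 0],
  [-0.011, -0.0075, 0, 0, 0, 0],
  [-0.011, -0.0075, 0, 0, 0, 0],
  [-0.011, -0.0075, 0, 0, 0, 0],
  [-0.008, -0.0054, 0.004, 0, 0, 0],
  [-0.004, -0.0027, 0.01, 0, 0, 0],
  [0, 0, 0.025, 0, 0, 0],
  [0, 0, 0.04, 0, 0, 0],
  [0, 0, 0.04, 0, 0, 0],
  [0, 0, 0.02, 0, 0, 0],
])

```text
clock: 45.0
tool_pos: [0.4569, 0.0279, 0.2496]
orientation: [-179.9, 4.1, -145.8]
force: [0.3, 0.5, -2.6]
opening: 0.0174
gripper_force: 30.0
```

>>> play_rows([
  [-0.0047, -0.0348, 0, 0, 0, -0.0084],
  [-0.0047, -0.0348, 0, 0, 0, -0.0084],
  [-0.0047, -0.0348, 0, 0, 0, -0.0084],
  [-0.0047, -0.0348, 0, 0, 0, -0.0084],
  [-0.0047, -0.0348, -0.0075, 0, 0, -0.0084],
  [-0.0047, -0.0348, -0.0075, 0, 0, -0.0084],
  [-0.0047, -0.0348, -0.0075, 0, 0, -0.0084],
  [-0.0047, -0.0348, -0.0075, 0, 0, -0.0084],
])

```text
clock: 45.8
tool_pos: [0.4255, -0.1963, 0.2225]
orientation: [-180.0, 3.9, -157.9]
force: [1.3, -0.0, -1.5]
opening: 0.0179
gripper_force: 30.0
```

>>> play_rows([
  [-0.0047, -0.0348, -0.0075, 0, 0, -0.0084],
  [-0.0047, -0.0348, -0.0075, 0, 0, -0.0084],
  [-0.0047, -0.0348, -0.0075, 0, 0, -0.0084],
  [-0.0047, -0.0348, -0.0075, 0, 0, -0.0084],
  [-0.0047, -0.0348, -0.0075, 0, 0, -0.0084],
  [-0.0047, -0.0348, -0.0075, 0, 0, -0.0084],
  [-0.0047, -0.0348, -0.0075, 0, 0, -0.0084],
  [-0.0047, -0.0348, -0.0075, 0, 0, -0.0084],
  [0, 0, 0, 0, 0, 0],
  [0, 0, 0, 0, 0, 0],
])

```text
clock: 46.8
tool_pos: [0.3952, -0.4183, 0.1738]
orientation: [180.0, 3.8, -170.1]
force: [0.8, -0.1, -1.8]
opening: 0.0177
gripper_force: 30.0
```

```bash
python3 bay.py 2 n; python3 - <<'E'
from h import *
c=camera_model("top");a=cv2.imread("pics/n_top.png").astype(int)
# dishes through lid: warmer than lid -> R-B
w=a[...,2]-a[...,0];m=np.zeros((480,640),np.uint8);m[130:235,135:240]=(w[130:235,135:240]>6)
k,l,s,ce=cv2.connectedComponentsWithStats(m)
C=np.array([.6937,.2482]);t=np.radians(34.2);R=np.array([[np.cos(t),np.sin(t)],[-np.sin(t),np.cos(t)]])
for i in range(1,k):
    if s[i,4]>25:print(ce[i],s[i,4],(R@(ray(c,ce[i],.063)[0,:2]-C)).round(4))
E
```

```text
clock 46.8 along -621.5 lat -334.5 z 0.1738 ori [ 179.99    3.77 -170.05] F [ 0.8 -0.1 -1.8]
46.8 [ 0.3952 -0.4183  0.1738] [ 179.99    3.77 -170.05] [ 0.8 -0.1 -1.8]
bar top z 0.0004499023002849656 slope dz/dx -0.03101391608722338 rel yaw deg 0.08352673753105104 y at tcp -0.0003994738856418852 back end -0.0883913803886912
foot top 3882 [-0.10807113 -0.01145101 -0.07051393] [0.0175461  0.07016012 0.00563116]
[215.85377358 136.70518868] 424 [ 0.0803 -0.1328]
[164.60377358 174.90566038] 53 [0.0525 0.0459]
[207.54444444 181.73333333] 90 [-0.0268 -0.0485]
[175.76923077 199.52747253] 91 [-0.0275  0.0522]
```

```bash
python3 - <<'E'
from h import *
for n in("top","scene"):
    c=camera_model(n);p,d=snapshot(n);X=cloud(c,d);h=cv2.cvtColor(p,cv2.COLOR_BGR2HSV)
    m=(abs(X[...,2]-.078)<.01)&(X[...,0]>.45)&(X[...,0]<.72)&(X[...,1]<-.15)&(X[...,1]>-.47)&(h[...,2]>120)
    print(n,m.sum(),X[m].min(0) if m.sum() else 0,X[m].max(0) if m.sum() else 0,X[218,410],)
E
```

```text
top 358 [ 0.60830936 -0.4680904   0.06802433] [ 0.71981534 -0.15806251  0.08774159] [ 0.49326731 -0.29363205  0.56464237]
scene 291 [ 0.5953487  -0.46986855  0.06808965] [ 0.7199949  -0.15353338  0.0876906 ] [ 0.35816617 -0.46892834  0.48717257]
```

```bash
python3 - <<'E'
from h import *
for n in("top","scene"):
    c=camera_model(n);p,d=snapshot(n);X=cloud(c,d);h=cv2.cvtColor(p,cv2.COLOR_BGR2HSV)
    m=(X[...,2]>.069)&(X[...,2]<.088)&(np.hypot(X[...,0]-.6255,X[...,1]+.3765)<.075)&(h[...,2]>130)&(h[...,1]<60)
    k,l,s,ce=cv2.connectedComponentsWithStats(m.astype(np.uint8));
    if k<2: print(n,"none");continue
    i=1+np.argmax(s[1:,4]);q=X[l==i][:,:2];r=np.hypot(*(q-[.6255,-.3765]).T)
    print(n,s[i,4],q.min(0),q.max(0),"max r to expected",np.percentile(r,[50,95,100]),cv2.minEnclosingCircle(np.float32(q)))
E
```

```text
top 260 [ 0.60941291 -0.41429499] [ 0.66505593 -0.3457157 ] max r to expected [0.0301663  0.038211   0.04002938] ((0.6313793659210205, -0.3804866373538971), 0.03738941624760628)
scene 193 [ 0.59668558 -0.41686188] [ 0.66604742 -0.36876752] max r to expected [0.03353112 0.04034277 0.04182178] ((0.6306902170181274, -0.386316180229187), 0.038365814834833145)
```

The visible rim of the far-right dish matches its old position, so it hasn't moved. I'll level, lower and check.

>>> play_rows([
  [0, 0.0015, 0, 0.0019, -0.0109, 0],
  [0, 0, 0, 0, 0, 0],
  [0, 0, -0.01, 0, 0, 0],
  [0, 0, -0.015, 0, 0, 0],
  [0, 0, -0.01, 0, 0, 0],
  [0, 0, -0.004, 0, 0, 0],
  [0, 0, 0, 0, 0, 0],
  [0, 0, 0, 0, 0, 0],
])

```text
clock: 47.95
tool_pos: [0.3956, -0.4167, 0.1425]
orientation: [-180.0, 5.8, -170.0]
force: [0.0, 0.5, -1.8]
opening: 0.0172
gripper_force: 30.0
```

```bash
python3 -c "
from lift import *
level()"
```

```text
47.95 [ 0.3956 -0.4167  0.1425] [-179.98    5.77 -169.97] [ 0.   0.5 -1.8]
bar top z -0.0016335638255814966 slope dz/dx 0.003986274984957969 rel yaw deg 0.060801825171850885 y at tcp -0.000431959145760467 back end -0.08833478838299513
foot top 3360 [-0.10558092  0.010541   -0.074113  ] [0.01733116 0.06968485 0.00312356]
```

>>> play_rows([
  [0.0058, 0.001, 0, 0, 0, 0],
  [0.0117, 0.002, 0, 0, 0, 0],
  [0.0117, 0.002, 0, 0, 0, 0],
  [0.0117, 0.002, 0, 0, 0, 0],
  [0.0117, 0.002, 0, 0, 0, 0],
  [0.0117, 0.002, 0, 0, 0, 0],
  [0.0117, 0.0021, 0, 0, 0, 0],
  [0.0117, 0.0021, 0, 0, 0, 0],
  [0.0117, 0.0021, 0, 0, 0, 0],
  [0.0058, 0.001, 0, 0, 0, 0],
])

```text
clock: 49.0
tool_pos: [0.4807, -0.4018, 0.1425]
orientation: [-180.0, 5.8, -170.0]
force: [-0.3, -0.2, -2.4]
opening: 0.0179
gripper_force: 30.0
```

>>> play_rows([
  [0, 0, 0, 0, 0, 0],
  [0, 0, 0.002, 0, 0, 0],
  [0, 0, 0.004, 0, 0, 0],
  [0, 0, 0.006, 0, 0, 0],
  [0, 0, 0.011, 0, 0, 0],
  [0, 0, 0.018, 0, 0, 0],
  [0, 0, 0.024, 0, 0, 0],
  [0, 0, 0.024, 0, 0, 0],
  [0, 0, 0.018, 0, 0, 0],
  [0, 0, 0.009, 0, 0, 0],
])

```text
clock: 50.0
tool_pos: [0.4802, -0.4025, 0.2384]
orientation: [-179.8, 5.9, -170.0]
force: [-0.2, -1.0, -2.1]
opening: 0.0173
gripper_force: 30.0
```

>>> play_rows([
  [-0.0003, 0.0072, 0, 0, 0, 0.003],
  [-0.0006, 0.0145, 0, 0, 0, 0.006],
  [-0.0008, 0.0217, 0, 0, 0, 0.0078],
  [-0.0011, 0.029, 0, 0, 0, 0.0078],
  [-0.0014, 0.0362, 0, 0, 0, 0.0078],
  [-0.0014, 0.0362, 0, 0, 0, 0.0078],
  [-0.0014, 0.0362, 0, 0, 0, 0.0078],
  [-0.0014, 0.0362, 0, 0, 0, 0.0078],
  [-0.0014, 0.0362, 0, 0, 0, 0.0078],
  [-0.0014, 0.0362, 0, 0, 0, 0.0078],
])

```text
clock: 51.0
tool_pos: [0.4696, -0.1681, 0.2347]
orientation: [180.0, 5.7, -157.0]
force: [-0.1, -0.2, -2.9]
opening: 0.0179
gripper_force: 30.0
```

>>> play_rows([
  [-0.0014, 0.0362, 0, 0, 0, 0.0078],
  [-0.0014, 0.0362, 0, 0, 0, 0.0078],
  [-0.0014, 0.0362, 0, 0, 0, 0.0078],
  [-0.0014, 0.0362, 0, 0, 0, 0.0078],
  [-0.0014, 0.0362, 0, 0, 0, 0.0078],
  [-0.0011, 0.029, 0, 0, 0, 0.0078],
  [-0.0008, 0.0217, 0, 0, 0, 0.0078],
  [-0.0006, 0.0145, 0, 0, 0, 0.006],
  [-0.0003, 0.0072, 0, 0, 0, 0.003],
  [0, 0, 0, 0, 0, 0],
])

```text
clock: 52.0
tool_pos: [0.4624, 0.0329, 0.2352]
orientation: [-180.0, 5.8, -145.6]
force: [0.3, 0.7, -2.2]
opening: 0.0178
gripper_force: 30.0
```

>>> play_rows([
  [0, 0, 0, 0, 0, 0],
  [0, 0, 0, 0, 0, 0],
])

```text
clock: 52.2
tool_pos: [0.4628, 0.0318, 0.2353]
orientation: [-180.0, 5.8, -145.7]
force: [0.3, 0.8, -2.4]
opening: 0.0179
gripper_force: 30.0
```

```bash
python3 bay.py 2 o
```

```text
clock 52.2 along -312.6 lat -0.1 z 0.2353 ori [-179.98    5.77 -145.74] F [ 0.3  0.8 -2.4]
52.2 [0.4628 0.0318 0.2353] [-179.98    5.77 -145.74] [ 0.3  0.8 -2.4]
bar top z -0.0013626248821815012 slope dz/dx -0.0005786221353443335 rel yaw deg -0.12586123459602377 y at tcp -0.00043681966416625733 back end -0.08854340014241746
foot top 3702 [-0.1062059  -0.01134877 -0.07375372] [0.01728506 0.06983587 0.00343842]
```

>>> play_rows([
  [0, 0, -0.004, 0, 0, 0],
  [0, 0, -0.009, 0, 0, 0],
  [0, 0, -0.016, 0, 0, 0],
  [0, 0, -0.02, 0, 0, 0],
  [0, 0, -0.022, 0, 0, 0],
  [0, 0, -0.02, 0, 0, 0],
  [0, 0, -0.016, 0, 0, 0],
  [0, 0, -0.01, 0, 0, 0],
  [0, 0, -0.004, 0, 0, 0],
  [0, 0, -0.001, 0, 0, 0],
])

```text
clock: 53.35
tool_pos: [0.4629, 0.0324, 0.1376]
orientation: [-180.0, 5.8, -145.7]
force: [0.2, 0.1, -1.7]
opening: 0.0176
gripper_force: 30.0
```

>>> play_rows([
  [0, 0, 0, 0, 0, 0],
  [0, 0, 0, 0, 0, 0],
  [0.0044, 0.0031, 0, 0, 0, 0],
  [0.0077, 0.0053, 0, 0, 0, 0],
  [0.0112, 0.0076, 0, 0, 0, 0],
  [0.0112, 0.0076, 0, 0, 0, 0],
  [0.0112, 0.0076, 0, 0, 0, 0],
  [0.0112, 0.0076, 0, 0, 0, 0],
  [0.0112, 0.0076, 0, 0, 0, 0],
  [0.0112, 0.0076, 0, 0, 0, 0],
])

```text
clock: 54.35
tool_pos: [0.5268, 0.0761, 0.1374]
orientation: [-180.0, 5.7, -145.7]
force: [-1.0, -0.4, -3.1]
opening: 0.018
gripper_force: 30.0
```

>>> play_rows([
  [0.0112, 0.0076, 0, 0, 0, 0],
  [0.0112, 0.0076, 0, 0, 0, 0],
  [0.0112, 0.0076, 0, 0, 0, 0],
  [0.0112, 0.0076, 0, 0, 0, 0],
  [0.0112, 0.0076, 0, 0, 0, 0],
  [0.0077, 0.0053, 0, 0, 0, 0],
  [0.0053, 0.0037, 0, 0, 0, 0],
  [0, 0, 0, 0, 0, 0],
  [0, 0, 0, 0, 0, 0],
])

```text
clock: 55.25
tool_pos: [0.5813, 0.1132, 0.1376]
orientation: [-180.0, 5.8, -145.7]
force: [0.2, 0.4, -6.3]
opening: 0.0177
gripper_force: 30.0
```

```bash
python3 bay.py 2 p
```

```text
clock 55.25 along -168.8 lat 0.5 z 0.1376 ori [-179.99    5.78 -145.69] F [ 0.2  0.4 -6.3]
55.25 [0.5813 0.1132 0.1376] [-179.99    5.78 -145.69] [ 0.2  0.4 -6.3]
bar top z 0.0005975883780340446 slope dz/dx -0.026275523860840387 rel yaw deg -0.099994720118172 y at tcp -0.00048379238639053614 back end -0.08895110799503694
foot top 4160 [-0.1085611  -0.01137958 -0.07019689] [0.01780975 0.07031131 0.00502438]
```

>>> play_rows([
  [0, 0, -0.0026, 0, 0, 0],
  [0, 0, -0.0026, 0, 0, 0],
  [0, 0, 0, 0, 0, 0],
  [0, 0, 0, 0, 0, 0],
])

```text
clock: 55.8
tool_pos: [0.5816, 0.1133, 0.1338]
orientation: [-180.0, 5.8, -145.7]
force: [-1.2, 0.1, -3.3]
opening: 0.0182
gripper_force: 30.0
```

>>> play_rows([
  [-0.004, -0.0027, 0, 0, 0, 0],
  [-0.008, -0.0054, 0, 0, 0, 0],
  [-0.011, -0.0075, 0, 0, 0, 0],
  [-0.011, -0.0075, 0, 0, 0, 0],
  [-0.011, -0.0075, 0, 0, 0, 0],
  [-0.011, -0.0075, 0, 0, 0, 0],
  [-0.011, -0.0075, 0, 0, 0, 0],
  [-0.011, -0.0075, 0, 0, 0, 0],
  [-0.011, -0.0075, 0, 0, 0, 0],
  [-0.011, -0.0075, 0, 0, 0, 0],
])

```text
clock: 56.8
tool_pos: [0.5008, 0.0583, 0.1337]
orientation: [-180.0, 5.8, -145.7]
force: [-0.8, -0.3, -1.1]
opening: 0.0179
gripper_force: 30.0
```

>>> play_rows([
  [-0.011, -0.0075, 0, 0, 0, 0],
  [-0.011, -0.0075, 0, 0, 0, 0],
  [-0.011, -0.0075, 0, 0, 0, 0],
  [-0.011, -0.0075, 0, 0, 0, 0],
  [-0.008, -0.0054, 0.004, 0, 0, 0],
  [-0.004, -0.0027, 0.01, 0, 0, 0],
  [0, 0, 0.025, 0, 0, 0],
  [0, 0, 0.04, 0, 0, 0],
  [0, 0, 0.04, 0, 0, 0],
  [0, 0, 0.02, 0, 0, 0],
])

```text
clock: 57.8
tool_pos: [0.4579, 0.0285, 0.2486]
orientation: [-179.9, 6.0, -145.6]
force: [1.3, 0.7, -2.1]
opening: 0.0179
gripper_force: 30.0
```

>>> play_rows([
  [0.0053, -0.0069, -0.008, 0, 0, -0.0267],
  [0.0053, -0.0069, -0.008, 0, 0, -0.0267],
  [0.0053, -0.0069, -0.008, 0, 0, -0.0267],
  [0.0053, -0.0069, -0.008, 0, 0, -0.0267],
  [0.0053, -0.0069, -0.008, 0, 0, -0.0267],
  [0.0053, -0.0069, -0.008, 0, 0, -0.0267],
  [0.0053, -0.0069, -0.008, 0, 0, -0.0267],
  [0.0053, -0.0069, -0.008, 0, 0, -0.0267],
  [0, 0, 0, 0, 0, 0],
  [0, 0, 0, 0, 0, 0],
])

```text
clock: 58.8
tool_pos: [0.4907, -0.0158, 0.1941]
orientation: [-180.0, 5.8, 176.0]
force: [1.1, 0.1, -1.3]
opening: 0.0176
gripper_force: 30.0
```

```bash
cat > lid.py <<'E'
from h import *
c=camera_model("top");a,d=snapshot("top");cv2.imwrite("pics/lid.png",a);a=a.astype(int)
w=a[...,2]-a[...,0];m=np.zeros((480,640),np.uint8);m[130:235,135:240]=(w[130:235,135:240]>6)
k,l,s,ce=cv2.connectedComponentsWithStats(m)
C=np.array([.6937,.2482]);t=np.radians(34.2);R=np.array([[np.cos(t),np.sin(t)],[-np.sin(t),np.cos(t)]])
for i in range(1,k):
    if s[i,4]>15:print(ce[i].round(1),s[i,4],(R@(ray(c,ce[i],.063)[0,:2]-C)).round(4))
E
python3 bay.py 2 q; python3 lid.py
```

```text
clock 58.8 along -316.3 lat -55.2 z 0.1941 ori [-179.98    5.8   176.  ] F [ 1.1  0.1 -1.3]
58.8 [ 0.4907 -0.0158  0.1941] [-179.98    5.8   176.  ] [ 1.1  0.1 -1.3]
bar top z 0.0002786825377122659 slope dz/dx -0.019313622135019193 rel yaw deg -0.06248230561284784 y at tcp -0.000571862962300558 back end -0.08861693723559448
foot top 4151 [-0.10787763 -0.01167417 -0.07090262] [0.01794171 0.07044436 0.00553966]
[215.9 136.7] 424 [ 0.0803 -0.1328]
[194.  158.6] 83 [ 0.0534 -0.0479]
[164.7 175.1] 56 [0.0519 0.0458]
[207.5 181.5] 86 [-0.0262 -0.0485]
[175.8 199.5] 93 [-0.0275  0.0519]
[212.5 226. ] 496 [-0.1466  0.0003]
```

All four dishes are inside, two per bay, at depths of about 72 and 152 mm. I'm levelling the lifter over its board and lowering it.

>>> play_rows([
  [-0.001, 0, 0, -0.0005, -0.0074, 0],
  [0, 0, -0.01, 0, 0, 0],
  [0, 0, -0.022, 0, 0, 0],
  [0, 0, -0.025, 0, 0, 0],
  [0, 0, -0.025, 0, 0, 0],
  [0, 0, -0.022, 0, 0, 0],
  [0, 0, -0.015, 0, 0, 0],
  [0, 0, -0.01, 0, 0, 0],
  [0, 0, 0, 0, 0, 0],
  [0, 0, 0, 0, 0, 0],
])

```text
clock: 60.0
tool_pos: [0.4899, -0.0158, 0.0906]
orientation: [-180.0, 7.1, 175.9]
force: [-0.3, -0.9, -1.0]
opening: 0.018
gripper_force: 30.0
```

```bash
python3 -c "
from lift import *
level()"
```

```text
60.0 [ 0.4899 -0.0158  0.0906] [-179.98    7.13  175.89] [-0.3 -0.9 -1. ]
bar top z -0.0010961421882408479 slope dz/dx -0.00015132098923323773 rel yaw deg -0.06671423360049379 y at tcp -0.00047910885585328154 back end -0.08837990468800916
foot top 3951 [-0.10624068 -0.01251894 -0.0733233 ] [0.01773596 0.0700596  0.00444467]
```

>>> play_rows([
  [0, 0, -0.002, 0, -0.0008, 0],
  [0, 0, -0.002, 0, 0, 0],
  [0, 0, -0.001, 0, 0, 0],
  [0, 0, -0.001, 0, 0, 0],
  [0, 0, 0, 0, 0, 0],
])

```text
clock: 60.55
tool_pos: [0.4899, -0.0159, 0.0857]
orientation: [180.0, 7.3, 175.9]
force: [-0.2, 0.4, -0.8]
opening: 0.0176
gripper_force: 30.0
```

>>> play_rows([
  [0, 0, -0.001, 0, 0, 0],
  [0, 0, 0, 0, 0, 0],
])

```text
clock: 60.75
tool_pos: [0.49, -0.0159, 0.0852]
orientation: [180.0, 7.3, 175.9]
force: [-2.9, 0.7, 3.8]
opening: 0.018
gripper_force: 30.0
```

>>> play_rows([
  [0, 0, 0, 0, 0, 0],
  [0, 0, 0, 0, 0, 0],
  [0, 0, 0, 0, 0, 0],
  [0, 0, 0, 0, 0, 0],
  [0, 0, 0, 0, 0, 0],
  [0, 0, 0, 0, 0, 0],
  [0, 0, 0, 0, 0, 0],
  [0, 0, 0, 0, 0, 0],
], gripper=1)

```text
clock: 61.55
tool_pos: [0.4898, -0.0159, 0.0848]
orientation: [-180.0, 7.3, 175.9]
force: [0.2, 0.5, 0.4]
opening: 0.0763
gripper_force: 0.0
```

>>> play_rows([
  [0, 0, 0.005, 0, 0, 0],
  [0, 0, 0.015, 0, 0, 0],
  [0, 0, 0.04, 0, 0, 0],
  [0, 0, 0.05, 0, 0, 0],
  [0, 0, 0.05, 0, 0, 0],
  [0, 0, 0.05, 0, 0, 0],
  [0, 0, 0.03, 0, 0, 0],
  [0, 0, 0, 0, 0, 0],
  [0, 0, 0, 0, 0, 0],
])

```text
clock: 62.45
tool_pos: [0.4897, -0.0158, 0.2773]
orientation: [179.9, 7.3, 175.9]
force: [-0.4, -0.2, -0.6]
opening: 0.0873
gripper_force: 0.0
```

```bash
python3 - <<'E'
from h import *
o=get_obs();print(o["clock"],o["tool_pos"],o["orientation"],o["joint_pos"].round(1))
c=camera_model("wrist");p,d=snapshot("wrist");cv2.imwrite("pics/r.png",p);X=cloud(c,d);h=cv2.cvtColor(p,cv2.COLOR_BGR2HSV)
m=(h[...,2]<75)&(X[...,2]>.075)&(X[...,2]<.095)&(abs(X[...,1]+.016)<.03)&(X[...,0]>.38)&(X[...,0]<.54)
k,l,s,ce=cv2.connectedComponentsWithStats(m.astype(np.uint8));i=1+np.argmax(s[1:,4]);q=X[l==i]
print("bar",len(q),np.median(q[:,2]),"slope",np.polyfit(q[:,0],q[:,2],1)[0],rect(q[:,:2]))
m=(h[...,2]>120)&(h[...,1]<60)&(X[...,2]<.02)&(X[...,0]>.3)&(X[...,0]<.7)&(abs(X[...,1]+.03)<.08)
print("board",rect(X[m][:,:2]))
# rocker and ledge
m=(h[...,2]<70)&(X[...,2]>.044)&(X[...,2]<.062)&(X[...,0]>.38)&(X[...,0]<.46)&(X[...,1]<-.19)&(X[...,1]>-.32)
k,l,s,ce=cv2.connectedComponentsWithStats(m.astype(np.uint8))
for i in range(1,k):
    if s[i,4]>60:
        q=X[l==i];f=q[q[:,0]<np.median(q[:,0])-.005];b=q[q[:,0]>np.median(q[:,0])+.005];print("rocker?",s[i],rect(q[:,:2]),q[:,2].min(),q[:,2].max(),"front z",np.median(f[:,2]),"back z",np.median(b[:,2]))
m=(h[...,2]>150)&(abs(X[...,2]-.042)<.006)&(X[...,1]<-.15)&(X[...,0]<.47);print("ledge",rect(X[m][:,:2]) if m.sum() else 0)
E
```

```text
62.45 [ 0.48966766 -0.01581046  0.27731622] [179.94520062   7.3287694  175.85512129] [  23.9   -3.1  -25.7    3.9  -61.  -119.7]
bar 2663 0.083643302115206 slope -0.0001944995638571567 (array([460.6, -14.1]), array([ 16.6, 118.8]), 85.81)
board (array([512. , -39.4]), array([134.3, 375.4]), 88.96)
rocker? [  25  106   44   50 1004] (array([ 420.5, -257. ]), array([42.8, 24.1]), 1.76) 0.04400373424766558 0.05831708749634505 front z 0.054247297457641674 back z 0.0498503478699339
rocker? [111 155  11  18 102] (array([ 452.3, -197.4]), array([15.1,  3.4]), 9.53) 0.048320358927791775 0.06061062995482387 front z 0.055265242105393055 back z 0.056900325774833845
ledge (array([ 424.6, -263.8]), array([ 48.7, 112.4]), 2.56)
```

The lifter lies flat as found (bar centre within 1 mm). Next I'll pinpoint the rocker.

```bash
python3 - <<'E'
from h import *
for n in("top","scene","wrist"):
    c=camera_model(n);p,d=snapshot(n);h=cv2.cvtColor(p,cv2.COLOR_BGR2HSV)
    uv=proj(c,[[.423,-.257,.05]])[0];print(n,uv.round(1))
    r=int(1.0*c["fx"]*.036/np.median(d[int(uv[1])-5:int(uv[1])+5,int(uv[0])-5:int(uv[0])+5]))
    m=np.zeros((480,640),np.uint8);u,v=map(int,uv);m[v-r:v+r,u-r:u+r]=h[v-r:v+r,u-r:u+r,2]<75
    m=cv2.morphologyEx(m,cv2.MORPH_CLOSE,np.ones((3,3),np.uint8))
    k,l,s,ce=cv2.connectedComponentsWithStats(m);i=l[v,u]
    if not i: print("no");continue
    print(s[i],ce[i],rect(ray(c,np.argwhere(l==i)[:,::-1],.052)[:,:2]))
E
```

```text
top [363.2 289.9]
[350 284  26  18 169] [362.08284024 293.87573964] (array([ 415.7, -254.7]), array([46. , 67.4]), 3.49)
scene [316.2 305.3]
[301 300  24  20 205] [313.45365854 310.06829268] (array([ 403.6, -263.8]), array([32.4, 68.4]), 88.24)
wrist [ 46.2 136.3]
[   7   97   78   61 2177] [ 44.77262288 120.41249426] (array([ 416.1, -248. ]), array([71.3, 51.8]), 85.85)
```

```bash
python3 - <<'E'
from h import *
o=[]
for n,r in(("wrist",40),("top",20)):
    c=camera_model(n);p,_=snapshot(n);uv=proj(c,[[.411,-.257,.056]])[0];u,v=uv.round().astype(int);s=400/(2*r)
    q=cv2.resize(p[v-r:v+r,u-r:u+r],(400,400),interpolation=cv2.INTER_CUBIC);cv2.drawMarker(q,(int((uv[0]-u+r+.5)*s),int((uv[1]-v+r+.5)*s)),(0,0,255),0,16,1);o.append(q)
cv2.imwrite("pics/s.png",np.hstack(o))
E
```

```text
Traceback (most recent call last):
cv2.error: OpenCV(4.12.0) /io/opencv/modules/imgproc/src/resize.cpp:4208: error: (-215:Assertion failed) !ssize.empty() in function 'resize'
```

```bash
python3 - <<'E'
from h import *
o=[]
for n,r in(("wrist",40),("top",20)):
    c=camera_model(n);p,_=snapshot(n);uv=proj(c,[[.411,-.257,.056]])[0]+r;u,v=uv.round().astype(int);s=400/(2*r)
    p=cv2.copyMakeBorder(p,r,r,r,r,cv2.BORDER_CONSTANT)
    q=cv2.resize(p[v-r:v+r,u-r:u+r],(400,400),interpolation=cv2.INTER_CUBIC);cv2.drawMarker(q,(int((uv[0]-u+r+.5)*s),int((uv[1]-v+r+.5)*s)),(0,0,255),0,16,1);o.append(q);print(uv-r)
cv2.imwrite("pics/s.png",np.hstack(o))
E
```

```text
[ 36.86365356 123.01969041]
[363.24247964 294.07370115]
```

View pics/s.png

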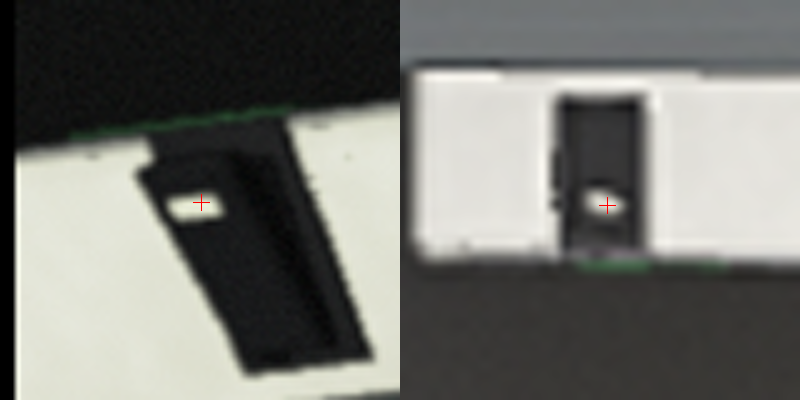

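The cross sits on the white mark of the rocker's front half in both views, so (411, −257) is a good press point. I'm closing the fingers and going there.

>>> play_rows([
  [-0.0105, -0.0302, 0, 0.0006, 0.0081, 0],
  [-0.0105, -0.0302, 0, 0.0006, 0.0081, 0],
  [-0.0105, -0.0302, 0, 0.0006, 0.0081, 0],
  [-0.0105, -0.0302, 0, 0.0006, 0.0081, 0],
  [-0.0105, -0.0302, -0.02, 0.0005, 0.0081, 0],
  [-0.0105, -0.0302, -0.035, 0, 0, 0],
  [-0.0105, -0.0302, -0.04, 0, 0, 0],
  [-0.0105, -0.0302, -0.045, 0, 0, 0],
  [-0.0105, -0.0302, -0.035, 0, 0, 0],
  [-0.0105, -0.0302, -0.02, 0, 0, 0],
], gripper=-1)

```text
clock: 63.8
tool_pos: [0.404, -0.2581, 0.1183]
orientation: [180.0, -0.2, 175.9]
force: [0.3, -0.8, 0.4]
opening: 0.0134
gripper_force: 0.0
```

>>> play_rows([
  [0, 0, -0.02, 0, 0, 0],
  [0, 0, -0.01, 0, 0, 0],
  [0, 0, 0, 0, 0, 0],
  [0, 0, 0, 0, 0, 0],
  [0, 0, 0, 0, 0, 0],
])

```text
clock: 64.3
tool_pos: [0.4066, -0.2572, 0.0977]
orientation: [-180.0, 0.0, 175.9]
force: [0.3, 1.0, 0.1]
opening: 0.0004
gripper_force: 0.0
```

>>> play_rows([
  [0, 0, -0.012, 0, 0, 0],
  [0, 0, -0.01, 0, 0, 0],
  [0, 0, -0.003, 0, 0, 0],
  [0, 0, -0.002, 0, 0, 0],
  [0, 0, -0.002, 0, 0, 0],
  [0, 0, 0, 0, 0, 0],
])

```text
clock: 64.9
tool_pos: [0.4058, -0.2575, 0.0735]
orientation: [-180.0, -0.0, 175.9]
force: [-0.9, -0.4, 0.1]
opening: 0.0002
gripper_force: 0.0
```

>>> play_rows([
  [0, 0, -0.0015, 0, 0, 0],
  [0, 0, -0.0015, 0, 0, 0],
  [0, 0, 0, 0, 0, 0],
])

```text
clock: 65.2
tool_pos: [0.4054, -0.2576, 0.0713]
orientation: [-180.0, -0.1, 175.9]
force: [-2.2, -1.4, 4.1]
opening: 0.0002
gripper_force: 2.0
```

>>> play_rows([
  [0, 0, -0.0015, 0, 0, 0],
  [0, 0, 0, 0, 0, 0],
])

```text
clock: 65.4
tool_pos: [0.4049, -0.2576, 0.0701]
orientation: [-180.0, -0.1, 175.9]
force: [-4.7, -1.0, 7.2]
opening: 0.0007
gripper_force: 4.1
```

>>> play_rows([
  [0, 0, -0.0015, 0, 0, 0],
  [0, 0, 0, 0, 0, 0],
])

```text
clock: 65.6
tool_pos: [0.4049, -0.2577, 0.0697]
orientation: [-180.0, -0.1, 175.9]
force: [-7.9, 1.9, 17.6]
opening: 0.0001
gripper_force: 9.4
```

>>> play_rows([
  [0, 0, -0.001, 0, 0, 0],
  [0, 0, 0, 0, 0, 0],
])

```text
clock: 65.8
tool_pos: [0.4049, -0.2577, 0.0695]
orientation: [-180.0, -0.1, 175.9]
force: [-9.8, 3.0, 24.9]
opening: 0.0003
gripper_force: 13.2
```

Firm stop at tip height ≈ 50.5 mm. I'll lift off and check the rocker.

>>> play_rows([
  [0, 0, 0.004, 0, 0, 0],
  [0, 0, 0.02, 0, 0, 0],
  [0, 0, 0.045, 0, 0, 0],
  [0, 0, 0.05, 0, 0, 0],
  [0, 0, 0.05, 0, 0, 0],
  [0, 0.03, 0.04, 0, 0, 0],
  [0, 0.04, 0, 0, 0, 0],
  [0, 0.04, 0, 0, 0, 0],
  [0, 0.03, 0, 0, 0, 0],
  [0, 0, 0, 0, 0, 0],
])

```text
clock: 66.8
tool_pos: [0.4062, -0.1435, 0.2356]
orientation: [180.0, 0.1, 176.0]
force: [0.1, -0.4, -0.2]
opening: 0.0004
gripper_force: 0.0
```

>>> play_rows([
  [0.02, 0.04, 0, 0, 0, 0],
  [0.02, 0.04, 0, 0, 0, 0],
  [0.02, 0.04, 0, 0, 0, 0],
  [0, 0, 0, 0, 0, 0],
  [0, 0, 0, 0, 0, 0],
])

```text
clock: 67.3
tool_pos: [0.4542, -0.0491, 0.2349]
orientation: [-180.0, -0.1, 176.0]
force: [-0.6, 0.1, -0.3]
opening: 0.0006
gripper_force: 0.0
```

```bash
python3 - <<'E'
from h import *
o=get_obs();print(o["clock"],o["tool_pos"])
c=camera_model("wrist");p,d=snapshot("wrist");X=cloud(c,d);h=cv2.cvtColor(p,cv2.COLOR_BGR2HSV)
m=(h[...,2]<75)&(X[...,2]>.043)&(X[...,2]<.062)&(X[...,0]>.39)&(X[...,0]<.45)&(abs(X[...,1]+.257)<.008)
q=X[m];print(m.sum())
for a in np.arange(.4,.445,.006):
    s=q[abs(q[:,0]-a)<.003]
    if len(s):print(a.round(3),np.median(s[:,2]).round(4),len(s))
E
python3 lid.py
```

```text
67.3 [ 0.45417479 -0.0491003   0.2349184 ]
1009
0.4 0.0445 88
0.406 0.0492 119
0.412 0.0507 136
0.418 0.052 164
0.424 0.0533 167
0.43 0.0546 164
0.436 0.055 108
0.442 0.044 45
[215.9 136.7] 424 [ 0.0803 -0.1328]
[194.  158.5] 82 [ 0.0537 -0.048 ]
[164.7 175.1] 53 [0.0519 0.0459]
[207.3 181.6] 88 [-0.0261 -0.0482]
[175.8 199.5] 94 [-0.0276  0.052 ]
[203.8 226. ] 1341 [-0.1344  0.0209]
```

The rocker's front is now down at 0.22 rad (it was up), so it's off. Last check: flaps, vial and lifter against the first pictures.

```bash
python3 - <<'E'
from h import *
def chk(n,name,box):
    a,_=snapshot(n);b=cv2.imread(f"pics/{n}0.png");x0,y0,x1,y1=box
    e=np.abs(a.astype(int)-b)[y0:y1,x0:x1].max(-1);print(n,name,"changed px",(e>40).sum(),"of",e.size,"mean",e.mean().round(1))
chk("scene","flaps",(190,176,262,195));chk("scene","flap1",(191,177,224,194));chk("scene","flap2",(226,177,259,194))
chk("top","vial",(455,228,482,252));chk("scene","vial",(443,302,470,340))
chk("top","lifter",(262,200,300,305));chk("scene","lifter",(215,215,315,295))
c=camera_model("wrist");p,d=snapshot("wrist");X=cloud(c,d);h=cv2.cvtColor(p,cv2.COLOR_BGR2HSV)
m=(h[...,2]<75)&(X[...,2]>.075)&(X[...,2]<.095)&(abs(X[...,1]+.016)<.03)&(X[...,0]>.38)&(X[...,0]<.54)
if m.sum()>50: print("bar",rect(X[m][:,:2]),np.median(X[m][:,2]))
E
```

```text
scene flaps changed px 600 of 1368 mean 50.6
scene flap1 changed px 87 of 561 mean 26.2
scene flap2 changed px 371 of 561 mean 73.5
top vial changed px 0 of 648 mean 3.3
scene vial changed px 0 of 1026 mean 1.3
top lifter changed px 2321 of 3990 mean 79.2
scene lifter changed px 937 of 8000 mean 13.0
bar (array([458. , -14.6]), array([ 17.5, 113.9]), 85.85) 0.08353901131241723
```

>>> play_rows([
  [0, 0.03, 0.02, 0, 0, 0.03],
  [0, 0.04, 0.03, 0, 0, 0.03],
  [0, 0.045, 0.03, 0, 0, 0.03],
  [0, 0.045, 0, 0, 0, 0.03],
  [0, 0.045, 0, 0, 0, 0.03],
  [0, 0.045, 0, 0, 0, 0.03],
  [0, 0.045, 0, 0, 0, 0.03],
  [-0.005, 0.045, 0, 0, 0, 0.03],
  [-0.015, 0.045, 0, 0, 0, 0.03],
  [-0.02, 0.045, 0, 0, 0, 0.03],
])

```text
clock: 68.8
tool_pos: [0.4215, 0.2958, 0.299]
orientation: [-180.0, -0.1, -129.9]
force: [0.6, 0.2, 1.1]
opening: 0.0001
gripper_force: 0.0
```

>>> play_rows([
  [-0.025, 0.045, 0, 0, 0, 0.03],
  [-0.03, 0.045, 0, 0, 0, 0.03],
  [-0.035, 0.045, 0, 0, 0, 0.03],
  [-0.035, 0.045, 0, 0, 0, 0.03],
  [-0.035, 0.045, 0, 0, 0, 0.03],
  [-0.035, 0.045, 0, 0, 0, 0.03],
  [-0.035, 0.045, 0, 0, 0, 0.03],
  [-0.02, 0.03, 0, 0, 0, 0.02],
  [0, 0, 0, 0, 0, 0],
  [0, 0, 0, 0, 0, 0],
])

```text
clock: 69.8
tool_pos: [0.2213, 0.5708, 0.2986]
orientation: [-180.0, -0.1, -88.7]
force: [-0.3, -0.4, 0.6]
opening: 0.0004
gripper_force: 0.0
```

```bash
python3 - <<'E'
from h import *
o=get_obs();print(o["clock"],o["tool_pos"],o["orientation"],o["joint_pos"].round(1))
def chk(n,name,box):
    a,_=snapshot(n);b=cv2.imread(f"pics/{n}0.png");x0,y0,x1,y1=box
    e=np.abs(a.astype(int)-b)[y0:y1,x0:x1].max(-1);print(n,name,"changed px",(e>40).sum(),"of",e.size,"mean",e.mean().round(1))
chk("scene","flap1",(191,177,224,194));chk("scene","flap2",(226,177,259,194));chk("scene","both",(188,175,262,196))
chk("top","flapfront",(150,195,245,240))
chk("top","vial",(455,228,482,252));chk("scene","vial",(443,302,470,340))
chk("top","lifter",(262,200,300,305));chk("scene","lifter",(215,215,315,295))
E
python3 lid.py
```

```text
69.8 [0.22129885 0.5708045  0.29856844] [-1.79999587e+02 -1.09570044e-01 -8.86940113e+01] [ 87.1  13.1  -2.8   0.  -74.2 -85.8]
scene flap1 changed px 0 of 561 mean 1.1
scene flap2 changed px 0 of 561 mean 1.1
scene both changed px 0 of 1554 mean 1.1
top flapfront changed px 0 of 4275 mean 2.8
top vial changed px 0 of 648 mean 3.6
scene vial changed px 0 of 1026 mean 1.2
top lifter changed px 27 of 3990 mean 3.7
scene lifter changed px 11 of 8000 mean 1.8
[215.9 136.7] 424 [ 0.0803 -0.1328]
[194.2 158.4] 77 [ 0.0536 -0.0487]
[164.6 175.2] 51 [0.0518 0.0462]
[207.4 181.5] 87 [-0.0261 -0.0484]
[175.9 199.5] 92 [-0.0276  0.0518]
[192.  225.2] 23 [-0.1158  0.0478]
```

Flaps, vial and lifter all look as they did at the start, and the four dishes are inside.

```bash
python3 -c "
from plant import *
print(close_job())"
```

```text
the job is handed in; nothing more can be done
None
```

The job is handed in at about 70 s: all four dishes stand in the desiccator two to a bay with both flaps shut, the lifter lies back on its board, the heating plate is off, and the amber vial was not disturbed.

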